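# Open the folding tile stand and put the round-topped tile on show

## Robot

A 6-joint arm with a two-finger parallel gripper is mounted at the origin on the work surface. World frame = base frame: x ahead of the robot, y to its left, z up, the work surface at z = 0. Lengths are in m, angles in rad, forces in N, time in s.
With the tool pointing down it reaches from about 0.4 to 0.925 m from the base axis. Payload 12.5 kg.
Tool frame: the origin (TCP) lies midway between the tips of the shut fingers; the grasp point (between the pads) lies 19 mm behind it; x points along the fingers, y is the direction in which the jaws open and shut, and the axes are right-handed (so a half turn about x gives the same grasp; the last joint's range is limited). The gripper opens to 95 mm and grips with 3 to 60 N. Pads are 20 mm wide; open, the fingers measure 119 mm over their backs; the gripper's body (75 mm by 180 mm) begins 59 mm behind the grasp point.
Start: joints at [-1.314, 0.491, 1.559, -0, 1.092, -0.106], TCP at [0.222, -0.584, 0.215] pointing down, gripper open.
Joint ranges: [-3.1, 3.1], [-0.84, 2.19], [0.05, 2.79], [-1.13, 4.28], [0.06, 2.93], [-2.69, 2.69]. Speed limits (rad/s): [2.22, 2.22, 2.79, 3.14, 3.14, 3.14].

## Interface

Orientations are given as [roll, pitch, yaw] about the fixed x, y, z axes, in that order (R = Rz(yaw) Ry(pitch) Rx(roll)).
In Python, from bench import arm gives the robot as it stands.
- The arm moves only by the tool move_arm, never from a script. Its argument "increments" is text: rows parted by semicolons, each of 4 numbers parted by spaces: the shift along the tool's x, y, z in m, then the turn about the tool's x in rad. In form: dx dy dz twist; .... A call has 1 to 5 rows; each row is the pose to reach, as a shift and turn from the pose measured when the call began, along the tool's axes at that moment; what a row does not reach only later rows make up. A row lasts 1/12 s, in which the tool goes at most 41.7 mm and 7.16 degrees, less where a joint would pass 70% of its speed; a pose out of reach is approached as far as the arm can. A call with a gripper value outside its range is refused whole. "hand" is the finger opening in m, from 0 to 0.0951, set as the call begins (left out, the last holds). The fingers move at their own pace and stop on an object; "grip_force" is the grip in N (left out, the last holds). Time passes only in rows, so rows that repeat a pose let the fingers close. It gives the time, the measured TCP pose, the force and the opening at its end, in the units of the state.
- arm.state(): the state, without advancing time (a new reading comes with each control period).
- arm.get_image(name): name is "scene" or "top"; returns the picture (420x560x3 uint8, red, green, blue); there is no depth.
- arm.camera_info(name): a dict with "vertical_fov" (degrees; the focal length in pixels is half the picture's height over the tangent of half this angle, whatever the lens; pixels are square), "cx", "cy" (the principal point, pixels), "T" (4x4, takes a point from camera to world coordinates). Camera axes: x right, y down, z forward; pixel columns grow to the right and rows downward; lengths in m; the calibration is good to about 2 mm. A picture is of the moment at which its call begins. camera_info takes no time and is no camera call.
- arm.hand_in(): hands the job in, once; it reports no verdict.
Trained networks look in the newest picture that a camera, given by its name, has taken for a name from the list of things; names that differ only in an ending like _2 or _b are one class to them, and where a whole thing is asked for, a point or a joint stands for the part that bears it (a point fixed in the world has none). Each returns a list of dicts, best first, with "confidence" (0 to 1); they miss things now and then, are a little off and sometimes report something else, mostly with a low value. They report only what shows in the picture. A call takes as long as a camera call. They do not tell look-alikes from the thing itself.
- arm.find_in(camera, query): "extent" ([left, top, right, bottom] in pixels, round what is visible of it).
The state is a dict: "clock": time; "joint_positions": joint angles; "qvel": joint speeds; "joint_torque": joint torques, N m; "ee_pos": TCP position; "ee_rot": TCP orientation; "wrist_force": force on the tool from outside, world axes, zero at the start; "wrist_torque": the same for the moment, N m; "gripper_width": finger opening in m.
Only numpy, scipy, OpenCV 4.12 (cv2) and the standard library are available. Lean on these libraries where they do the work, as an engineer would, in place of code of your own. Each camera call takes 0.05 s, during which the arm holds its last target.

## Task

Lift the back of the small folding display stand up by its tab until it snaps fully open. Then take the round-topped clay tile out of its drying rest and set it gently on the open stand, round end up, its foot behind the front lip, centred and square, leaning back on the stand's back, and let go of it. Leave the square tile where it is and do not disturb the little jar and the bud vase.

Things in the scene. Friction and masses are not known exactly. Their poses are not given: they have to be found in the camera images.
- stand: Folding display stand of dark wood, fixed to the table. Origin: on the table under it; x to its front (away from the robot, yaw up to 0.25 rad off world x), y its width, z up. In mm: base block x -35..48, y +-38, top z 20; front lip x 41..48, y +-50, up to z 29. Back hinged on it lies flat when folded, its tab towards the robot. A thin coil spring runs along each side at y +-43.
- stand_hinge (a point): point on the back's hinge axis (along stand y), at stand x 15, z 22 mm; stand axes. The back: a plate 60 long, 60 wide, 10 mm thick, that goes on as a middle tab 16 wide to 95 mm from the hinge. Folded it lies at z 22..32, tab from x -45 to -80, clear of the base and 22 mm above the table. Open it rises 60 deg from the table, top towards the robot.
- stand_back (a joint): angle of the back, rad: 0 folded flat, 1.047 fully open at its stop, turning up from the robot's side about +y of the stand. Over-centre spring: pulls shut below 0.5, snaps open above 0.5 (let go above 0.65 it opens by itself). Strongest at the ends, about 0.5 N m: some 6 N at the tab starts it; a backward push of some 6 N high on the open back folds it again.
- stand_tab (a point): on the tab, mid width and mid thickness (5 mm from each face), 82 mm from the hinge along the back, 13 mm from the tab's end. Moves with the back: x from tab to hinge, y along the hinge, z out of the display face.
- stand_seat (a point): middle of the line on the base top (stand x 28, y 0, z 20 mm) where the lower rear edge of a 10 mm tile stands when it leans flat on the open back, 30 deg from vertical, top towards the robot; stand axes. About 4 mm of play to the lip in front.
- plaque_centre (a point): middle (half-way up and through) of the round-topped tile, fired clay, 0.3 kg: 110 wide, 150 high, 10 mm thick, upper end a half circle of radius 55; flat flower relief on the front, none in the top 60 mm. x out of its front, y its width, z up along it. Starts leaning 25 deg, top towards the robot; too wide to grip across, so pinch its top front to rear, tool tilted along it.
- plaque_foot (a point): middle of its bottom face, 75 mm below plaque_centre; same axes. It starts in a fixed wooden drying rest: base 20 mm high, 9 mm lip before the foot, sloping back 60 mm wide behind the lower 82 mm; the top 60 mm stand free. The square tile's rest is alike; stand and the two rests stand about 270 mm apart in any order from left to right.
- tile_centre (a point): middle of the square tile (110 x 110 x 10 mm, same clay and relief) leaning in the other rest. To be left alone.
- jar_centre (a point): middle of a little white lidded jar, 34 mm diameter, 55 mm high, in the gap to the left of the middle place. Not to be disturbed.
- vase_centre (a point): middle of a white bud vase, 36 mm diameter, 55 mm high, in the gap to the right of the middle place. Not to be disturbed.
There are look-alikes about, which are no part of the job. What is shaped like the part that bears plaque_centre but pink is not meant.

How it is judged:
By the outcome, as a careful person would: the job done as asked, in the order asked, and still so for the second after the job is handed in, with the robot touching nothing.
It also fails if it takes over 67 s, if anything falls off the work surface, if the arm or the gripper's body presses on something with over 40 N, if the wrist force passes 120 N, or if a joint passes its speed limit or range.

## Working session

There is one attempt and no reset: what is moved stays moved. The work goes in short steps, Python scripts to look and compute and a tool call to move; the robot and the scene stay as the last step left them, time stands still between calls to the robot, and variables do not carry over. Pictures are saved under pics/ and viewed, and the job is handed in when it is done.

Besides the shell and the picture viewer there is one more tool, called after "Emit:" by a JSON object that holds its "fn" and its "kwargs", one argument or row to a line. move_arm: Moves the arm, as the interface text tells. Its arguments: {"type":"object","properties":{"increments":{"type":"string"},"hand":{"type":"number"},"grip_force":{"type":"number"}},"required":["increments"]}

```bash
ls; mkdir -p pics; python3 - <<'E'
from bench import arm
import cv2
print(arm.state())
for n in ("scene","top"):
    im=arm.get_image(n); cv2.imwrite(f"pics/{n}0.png",im[:,:,::-1]); i=arm.camera_info(n); print(n,i)
    for q in ("stand","plaque_centre","tile_centre","jar_centre","vase_centre","stand_tab"):
        print(q,[( [round(v) for v in d["extent"]],round(d["confidence"],2)) for d in arm.find_in(n,q)])
print(arm.state()["clock"])
E
```

```text
pics
{'clock': 0.0, 'joint_positions': array([-1.31360000e+00,  4.91600330e-01,  1.55946541e+00,  6.54904602e-06,
        1.09168939e+00, -1.05600704e-01]), 'qvel': array([ 0.00045626,  0.00019023,  0.00023019,  0.00068036, -0.00200325,
        0.00112806]), 'joint_torque': array([ 1.12016824e-03, -6.12633133e+01, -2.58177781e+01,  6.92712050e-02,
        4.82102868e-02, -1.10771666e-04]), 'ee_pos': array([ 0.22176543, -0.58406751,  0.21403092]), 'ee_rot': array([-1.68139338,  1.56963384,  1.82299328]), 'wrist_force': array([ 0.74907771, -0.11359711, -0.01778564]), 'wrist_torque': array([ 0.00343808, -0.02274172, -0.04621185]), 'gripper_width': 0.09483364668901853}
scene {'vertical_fov': 54.75861795999054, 'cx': 289.06088180754267, 'cy': 211.39165589740085, 'T': array([[ 0.19455029,  0.67093213, -0.71554194,  1.13247044],
       [ 0.98087184, -0.12832982,  0.14636222, -0.2271511 ],
       [ 0.00637375, -0.73032974, -0.68306503,  0.74485622],
       [ 0.        ,  0.        ,  0.        ,  1.        ]])}
stand [([335, 267, 388, 328], 0.9)]
plaque_centre [([178, 235, 240, 307], 0.84), 
[... 272 characters left out ...]
)]
stand_tab [([334, 268, 374, 305], 0.74)]
top {'vertical_fov': 44.36542917378184, 'cx': 273.72209288220057, 'cy': 211.3377135584448, 'T': array([[-0.00707931, -0.9880689 ,  0.15384971,  0.23501709],
       [-0.99981988,  0.0097033 ,  0.01631131, -0.10132468],
       [-0.01760954, -0.15370653, -0.98795962,  1.62186665],
       [ 0.        ,  0.        ,  0.        ,  1.        ]])}
stand [([228, 136, 261, 180], 0.81)]
plaque_centre [([384, 195, 426, 246], 0.84), ([387, 275, 402, 300], 0.74), ([321, 169, 358, 182], 0.69)]
tile_centre [([145, 174, 190, 187], 0.95)]
jar_centre [([200, 179, 212, 190], 0.64)]
vase_centre [([287, 187, 297, 195], 0.44)]
stand_tab [([234, 149, 256, 180], 0.86)]
0.7
```

View pics/scene0.png

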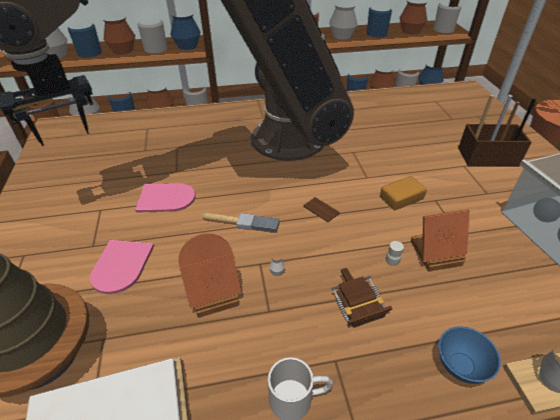

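View pics/top0.png

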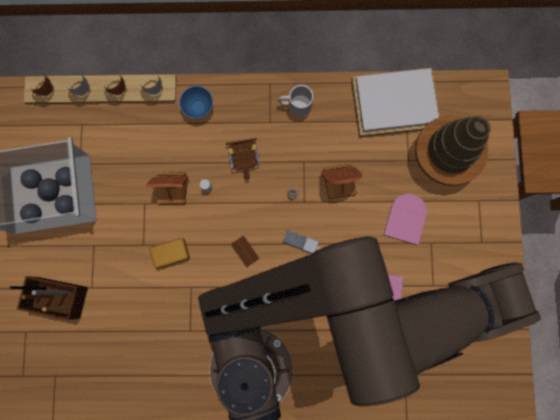

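```bash
python3 - <<'E'
import cv2,numpy as np
a=cv2.imread("pics/scene0.png");t=cv2.imread("pics/top0.png")
c1=cv2.resize(a[170:340,80:280],(706,600),interpolation=cv2.INTER_CUBIC); cv2.imwrite("pics/c1.png",c1)
c2=cv2.resize(a[230:340,310:430],(654,600),interpolation=cv2.INTER_CUBIC); cv2.imwrite("pics/c2.png",c2)
c3=cv2.resize(t[120:220,200:320],(720,600),interpolation=cv2.INTER_CUBIC); cv2.imwrite("pics/c3.png",c3)
E
```

```text
(no output)
```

View pics/c1.png

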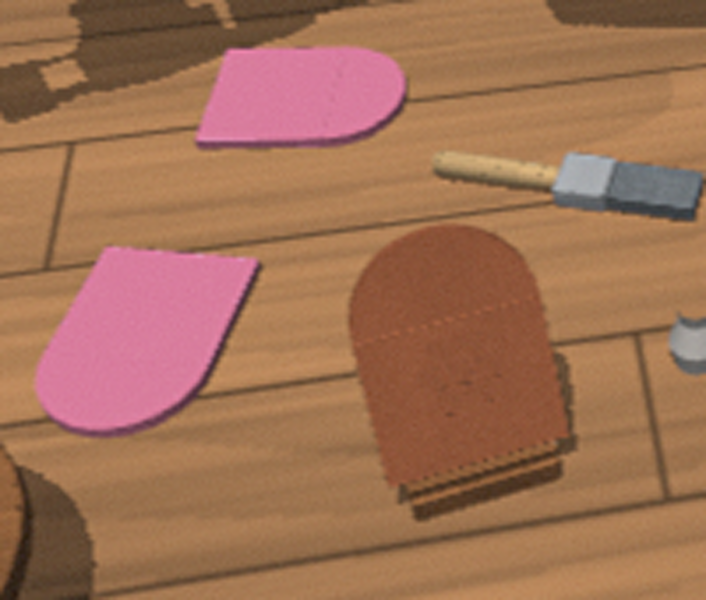

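View pics/c2.png

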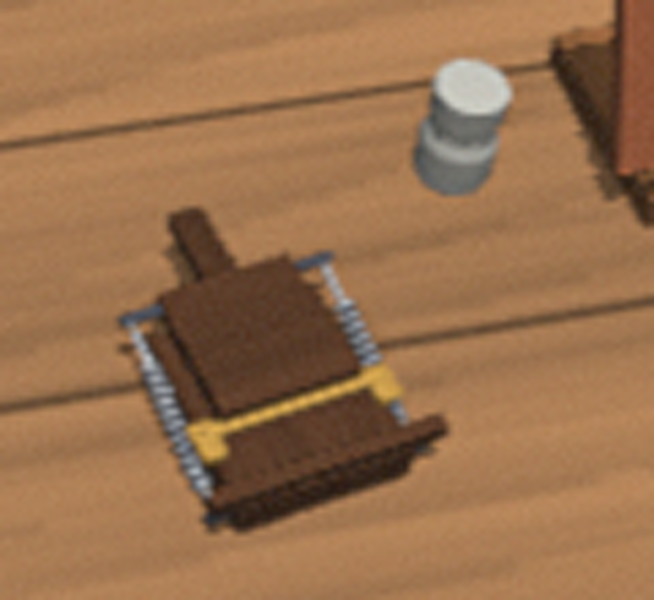

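View pics/c3.png

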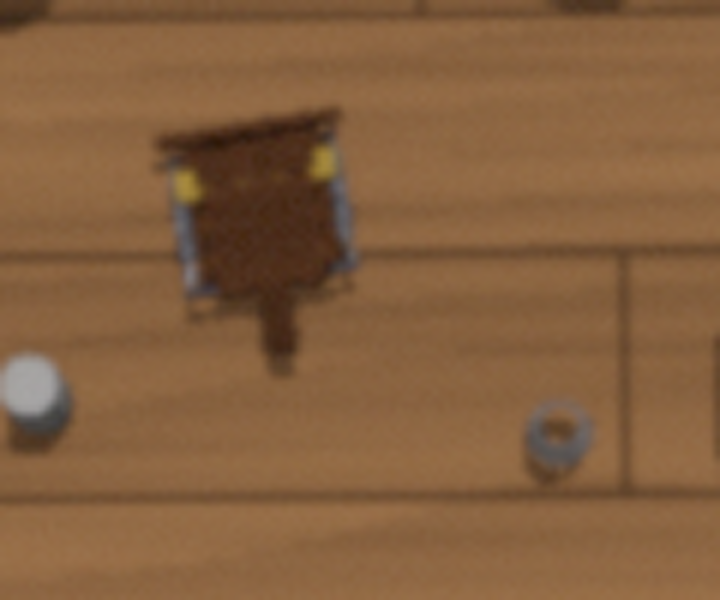

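Candidates for the plaque: the terracotta round-topped tile in a rest at scene (209,271), the pink one at (122,265) and the pink one at (166,198). The terracotta one fits, since it leans in a rest and is clay-coloured, and the crop confirms it. The stand is folded at scene (360,298), with its tab at (345,272). The jar is at (395,253), the vase at (277,267) and the square tile at (445,237). Next I fit the poses.

```bash
cat > h.py <<'E'
import numpy as np, cv2
from scipy.optimize import least_squares
from scipy.spatial.transform import Rotation as Rn
from bench import arm
C={n:arm.camera_info(n) for n in ("scene","top")}
def proj(n,P):
    i=C[n];T=i["T"];f=210/np.tan(np.radians(i["vertical_fov"]/2))
    p=(np.atleast_2d(P)-T[:3,3])@T[:3,:3]
    return np.c_[i["cx"]+f*p[:,0]/p[:,2],i["cy"]+f*p[:,1]/p[:,2]]
def Rz(a): return Rn.from_euler('z',a).as_matrix()
def world(pose,P): return np.asarray(P,float)@Rz(pose[2]).T+np.array([pose[0],pose[1],0])
E
cat > fit.py <<'E'
from h import *
S=lambda u,v:(310+u/5.4545-.4,230+v/5.4545-.4)
T=lambda u,v:(200+u/6-.4,120+v/6-.4)
pts=[("scene",(48,50,29),S(443,428)),("scene",(48,-50,29),S(212,507)),
("scene",(-80,-8,32),S(170,218)),("scene",(-80,8,32),S(205,210)),
("scene",(-45,-30,32),S(160,300)),("scene",(-45,30,32),S(290,257)),
("top",(48,50,29),T(157,140)),("top",(48,-50,29),T(340,112)),
("top",(-80,8,32),T(266,370)),("top",(-80,-8,32),T(297,365))]
def res(p): return np.concatenate([proj(n,world(p,[np.array(m)/1000]))[0]-np.array(q) for n,m,q in pts])
r=least_squares(res,[.6,0,0],loss="soft_l1"); print("stand",r.x); print(np.round(res(r.x).reshape(-1,2),1).tolist())
# plaque: silhouettes
a=np.linspace(0,np.pi,40)
arch=np.r_[[[55,20]],np.c_[55*np.cos(a),95+55*np.sin(a)],[[-55,20]]]
def body(p,lean):
    c,s=np.cos(lean),np.sin(lean); out=[]
    for th in (0,10):
        # lower rear edge at origin, z 20
        out.append(np.c_[th*c-arch[:,1]*s, arch[:,0], 20+arch[:,1]*c+th*s]/1000)
    return [world(p,o) for o in out]
obs={}
for n,box in (("scene",(165,225,255,320)),("top",(310,160,370,205))):
    im=cv2.imread(f"pics/{n}0.png"); hsv=cv2.cvtColor(im,cv2.COLOR_BGR2HSV)
    x0,y0,x1,y1=box; 
    print(n, hsv[270,209] if n=="scene" else hsv[175,342])
    m=((hsv[...,0]<=11)|(hsv[...,0]>175))&(hsv[...,1]>110)&(hsv[...,2]>60)
    mm=np.zeros(m.shape,np.uint8); mm[y0:y1,x0:x1]=m[y0:y1,x0:x1]
    k,l,st,_=cv2.connectedComponentsWithStats(mm); b=1+np.argmax(st[1:,4]); obs[n]=(l==b).astype(np.uint8); print(n,st[b])
    cv2.imwrite(f"pics/mask_{n}.png",obs[n]*255)
E
python3 fit.py
```

```text
stand [0.66925482 0.02164544 0.14552651]
[[1.3, 0.2], [-0.3, -0.1], [-0.3, -1.0], [-0.2, -1.3], [-0.9, -1.4], [0.1, -0.8], [-0.3, -1.0], [0.0, -1.1], [0.1, -2.9], [-0.1, -2.8]]
scene [  9 152 144]
scene [ 179  234   62   74 3416]
top [  9 174  94]
top [321 167  41  18 516]
```

```bash
cat >> fit.py <<'E'
def poly_mask(n,p,sc=8):
    b=body(p,np.radians(25)); 
    uv=np.concatenate([proj(n,o) for o in b]).astype(np.float32)
    h=cv2.convexHull(uv)
    return h
def pres(p):
    out=[]
    for n in ("scene","top"):
        h=poly_mask(n,p)
        cs=cv2.findContours(obs[n],cv2.RETR_EXTERNAL,cv2.CHAIN_APPROX_NONE)[0]; c=max(cs,key=len)[:,0]
        hb=cv2.convexHull(c)[:,0]
        for q in c[::1]:
            if n=="scene":
                # skip the bottom side (lip)
                f=[proj(n,body(p,np.radians(25))[1][[0,-1]])][0]
                d=np.cross(f[1]-f[0],q-f[0])/np.linalg.norm(f[1]-f[0])
                if abs(d)<6: out.append(0.);continue
            dd=cv2.pointPolygonTest(h,(float(q[0]),float(q[1])),True)
            out.append(np.clip(dd-(.5),-4,4)*(1 if n=="scene" else .6))
    return np.array(out)
import warnings;warnings.filterwarnings("ignore")
best=None
for y0 in (.0,):
    r2=least_squares(pres,[.62,-.25,0.0],diff_step=1e-3,loss="soft_l1",max_nfev=60)
print("plaque foot rear edge",r2.x,np.abs(r2.fun).mean())
P=r2.x
def draw(n,segs,box,sc,fn):
    im=cv2.imread(f"pics/{n}0.png");x0,y0,x1,y1=box
    o=cv2.resize(im[y0:y1,x0:x1],None,fx=sc,fy=sc,interpolation=cv2.INTER_CUBIC)
    for s,col in segs:
        q=(proj(n,s)+.5-[x0,y0])*sc
        cv2.polylines(o,[np.round(q).astype(int)],True,col,1,cv2.LINE_AA)
    cv2.imwrite(fn,o)
def rect(x0,x1,y,z): return world(r.x,np.array([[x0,-y,z],[x1,-y,z],[x1,y,z],[x0,y,z]])/1000)
st=[(rect(41,48,50,29),(0,255,0)),(rect(-45,15,30,32),(255,255,0)),(rect(-80,-45,8,32),(255,0,255)),(rect(-35,48,38,0),(0,0,255))]
pl=[(o,(0,255,0)) for o in body(P,np.radians(25))]
draw("scene",st,(310,230,430,340),5,"pics/o1.png"); draw("top",st,(200,120,320,220),5,"pics/o2.png")
draw("scene",pl,(165,225,285,325),5,"pics/o3.png"); draw("top",pl,(300,150,400,220),5,"pics/o4.png")
a,b,c,d=[cv2.imread(f"pics/o{i}.png") for i in (1,2,3,4)]
can=np.zeros((1060,1210,3),np.uint8)
for im,(y,x) in ((a,(0,0)),(b,(0,605)),(c,(555,0)),(d,(555,605))): can[y:y+im.shape[0],x:x+im.shape[1]]=im[:1060-y,:1210-x]
cv2.imwrite("pics/ov.png",cv2.resize(can,(680,596)))
E
python3 fit.py
```

```text
stand [0.66925482 0.02164544 0.14552651]
[[1.3, 0.2], [-0.3, -0.1], [-0.3, -1.0], [-0.2, -1.3], [-0.9, -1.4], [0.1, -0.8], [-0.3, -1.0], [0.0, -1.1], [0.1, -2.9], [-0.1, -2.8]]
scene [  9 152 144]
scene [ 179  234   62   74 3416]
top [  9 174  94]
top [321 167  41  18 516]
plaque foot rear edge [ 0.61556365 -0.27929648  0.11545468] 0.7983839707780018
```

View pics/ov.png

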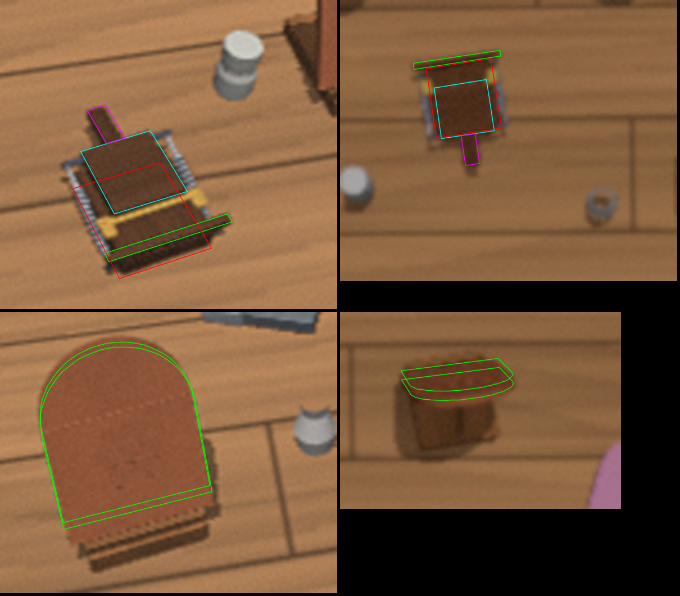

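```bash
python3 - <<'E'
from h import *
s=arm.state();R=Rn.from_euler('xyz',s["ee_rot"]).as_matrix();print(np.round(R,3))
for n in C:
    print(n,proj(n,[s["ee_pos"]+k*R[:,1] for k in (-.0474,0,.0474)]).round(1).tolist(), "base",proj(n,[[0,0,0],[0,0,.05]]).round(1).tolist())
a=cv2.imread("pics/scene0.png")[60:200,0:400];cv2.imwrite("pics/g.png",cv2.resize(a,(800,280),interpolation=cv2.INTER_CUBIC))
E
```

```text
[[ 0.     0.355 -0.935]
 [-0.    -0.935 -0.355]
 [-1.     0.    -0.   ]]
scene [[86.0, 130.8], [65.2, 136.4], [43.5, 142.2]] base [[288.4, 137.9], [288.5, 124.8]]
top [[446.9, 301.6], [463.2, 295.1], [479.4, 288.7]] base [[250.4, 369.8], [249.3, 372.4]]
```

View pics/g.png

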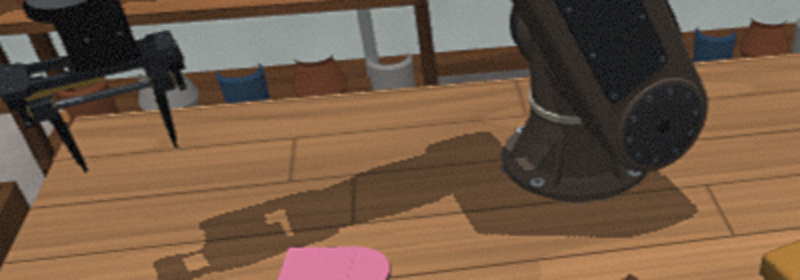

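```bash
cat >> fit.py <<'E'
allp=pts
for n in ("scene","top"):
    pts=[q for q in allp if q[0]==n]; rr=least_squares(res,r.x); print(n,rr.x,np.round(res(rr.x),1).tolist())
cv2.imwrite("pics/zt.png",cv2.resize(cv2.imread("pics/top0.png")[130:200,130:370],(800,233*1),interpolation=cv2.INTER_CUBIC))
cv2.imwrite("pics/zb.png",cv2.resize(cv2.imread("pics/top0.png")[320:420,190:310],(720,600),interpolation=cv2.INTER_CUBIC))
E
python3 fit.py|tail -2
```

```text
scene [0.67087188 0.02126784 0.14740086] [1.4, 0.9, -0.2, 0.7, -0.3, -0.4, -0.3, -0.7, -0.9, -0.7, 0.1, -0.2]
top [0.66287048 0.02128063 0.1367765 ] [-0.1, 0.8, 0.3, 1.0, -0.0, -0.9, -0.2, -0.8]
```

View pics/zb.png

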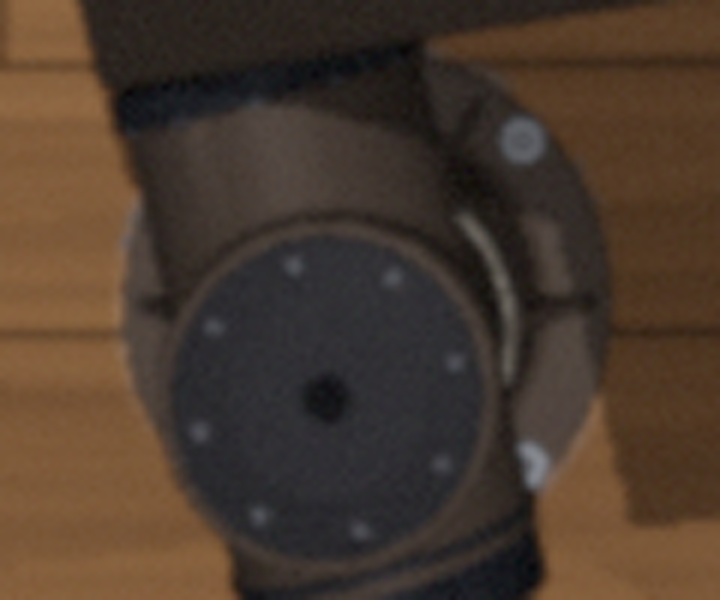

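```bash
cat >> h.py <<'E'
def plan(x,y,z,ang=None,quiet=False):
    s=arm.state();R=Rn.from_euler('xyz',s["ee_rot"]).as_matrix()
    d=R.T@(np.array([x,y,z])-s["ee_pos"]); tw=0
    a0=np.arctan2(R[1,1],R[0,1])
    if ang is not None: tw=-((ang-a0+np.pi)%(2*np.pi)-np.pi)
    print("t",round(s["clock"],2),"at",s["ee_pos"].round(4),"ang",round(a0,3),"shift",d.round(4),"tw",round(tw,3),"F",s["wrist_force"].round(1),"w",round(s["gripper_width"],4),"tilt",R[:2,0].round(4))
E
python3 -c "
from h import *
plan(.6,.012,.25,0.144-np.pi/2)"
```

```text
t 0.7 at [ 0.2219 -0.5843  0.2147] ang -1.208 shift [-0.0354 -0.4233 -0.5652] tw 0.219 F [-0.2 -0.2  0.8] w 0.095 tilt [ 0.0001 -0.0001]
```

Emit:
{"fn": "move_arm", "kwargs": {
  "increments": "-0.035 0 0 0.0; -0.035 -0.42 -0.565 0.22; -0.035 -0.42 -0.565 0.22; -0.035 -0.42 -0.565 0.22; -0.035 -0.42 -0.565 0.22",
  "hand": 0.04
}}

```text
clock: 1.12
ee_pos: [0.3121, -0.4423, 0.2498]
ee_rot: [1.997, 1.57, -1.004]
wrist_force: [1.1, -0.5, 0.2]
gripper_width: 0.067
```

```bash
python3 -c "
from h import *
plan(.6,.012,.25,0.144-np.pi/2)"
```

```text
t 1.12 at [ 0.3121 -0.4423  0.2498] ang -1.429 shift [-3.000e-04 -4.092e-01 -3.491e-01] tw -0.003 F [ 1.1 -0.5  0.2] w 0.067 tilt [ 0.0002 -0.0004]
```

Emit:
{"fn": "move_arm", "kwargs": {
  "increments": "0 -0.409 -0.349 -0.003; 0 -0.409 -0.349 -0.003; 0 -0.409 -0.349 -0.003; 0 -0.409 -0.349 -0.003; 0 -0.409 -0.349 -0.003"
}}

```text
clock: 1.53
ee_pos: [0.4237, -0.266, 0.2499]
ee_rot: [2.204, 1.57, -0.793]
wrist_force: [0.7, -0.8, -0.1]
gripper_width: 0.0408
```

```bash
python3 -c "
from h import *
plan(.6,.012,.25,0.144-np.pi/2)"
```

```text
t 1.53 at [ 0.4237 -0.266   0.2499] ang -1.427 shift [-1.000e-04 -2.498e-01 -2.144e-01] tw 0.0 F [ 0.7 -0.8 -0.1] w 0.0408 tilt [ 0.0007 -0.0007]
```

Emit:
{"fn": "move_arm", "kwargs": {
  "increments": "0 -0.25 -0.214 0; 0 -0.25 -0.214 0; 0 -0.25 -0.214 0; 0 -0.25 -0.214 0; 0 -0.25 -0.214 0"
}}

```text
clock: 1.95
ee_pos: [0.5349, -0.0896, 0.2501]
ee_rot: [2.339, 1.569, -0.659]
wrist_force: [-0.1, -0.7, -0.4]
gripper_width: 0.0401
```

```bash
python3 -c "
from h import *
plan(.6,.012,.10,0.144-np.pi/2)"
```

```text
t 1.95 at [ 0.5349 -0.0896  0.2501] ang -1.427 shift [ 0.15   -0.0913 -0.0789] tw 0.0 F [-0.1 -0.7 -0.4] w 0.0401 tilt [ 0.0012 -0.0009]
```

Emit:
{"fn": "move_arm", "kwargs": {
  "increments": "0.03 -0.03 -0.026 0; 0.06 -0.06 -0.052 0; 0.09 -0.091 -0.079 0; 0.15 -0.091 -0.079 0; 0.15 -0.091 -0.079 0"
}}

```text
clock: 2.37
ee_pos: [0.6009, 0.0135, 0.0986]
ee_rot: [2.632, 1.568, -0.363]
wrist_force: [1.0, -0.4, -0.4]
gripper_width: 0.0403
```

```bash
cat > look.py <<'E'
import sys
from h import *
tag=sys.argv[1]
for n in ("scene","top"):
    im=arm.get_image(n); cv2.imwrite(f"pics/{n}_{tag}.png",im[:,:,::-1])
s=arm.state();R=Rn.from_euler('xyz',s["ee_rot"]).as_matrix();w=s["gripper_width"]/2
for n in C: print(n,"tips",proj(n,[s["ee_pos"]+k*R[:,1] for k in (-w,0,w)]).round(1).tolist())
def crop(n,x0,y0,x1,y1):
    im=cv2.imread(f"pics/{n}_{tag}.png")[y0:y1,x0:x1];return cv2.resize(im,(400,int(400*(y1-y0)/(x1-x0))),interpolation=cv2.INTER_CUBIC)
a=[int(v) for v in sys.argv[2:10]]
A=crop("scene",*a[:4]);B=crop("top",*a[4:])
o=np.zeros((min(600,max(A.shape[0],B.shape[0])),800,3),np.uint8);o[:A.shape[0],:400]=A[:600];o[:B.shape[0],400:]=B[:600];cv2.imwrite(f"pics/z_{tag}.png",o)
E
python3 look.py a 300 190 420 340 200 110 320 220; python3 -c "
from h import *
plan(.6,.012,.015,0.144-np.pi/2)"
```

```text
scene tips [[357.6, 249.1], [349.1, 251.5], [340.5, 253.8]]
top tips [[237.6, 171.9], [244.1, 170.9], [250.6, 169.9]]
t 2.47 at [0.5981 0.0131 0.0951] ang -1.425 shift [ 0.0801  0.0015 -0.0023] tw 0.002 F [-0.3 -0.5 -0.1] w 0.04 tilt [-0.0076 -0.0001]
```

View pics/z_a.png

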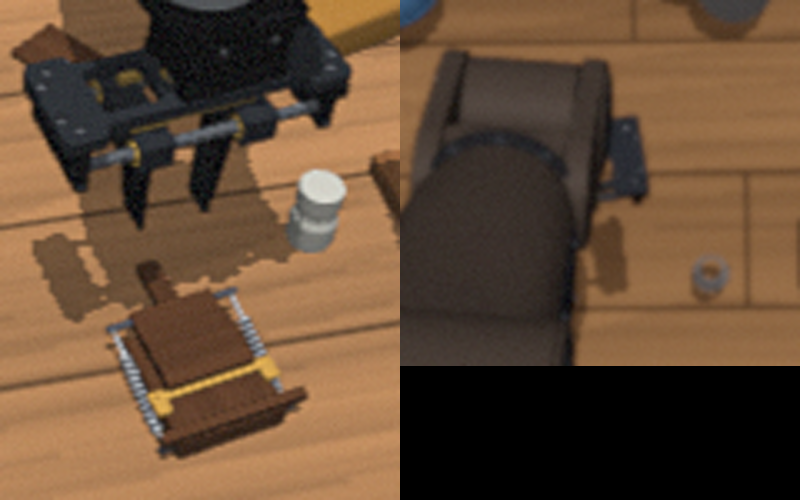

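Emit:
{"fn": "move_arm", "kwargs": {
  "increments": "0.03 0.001 -0.002 0; 0.06 0.001 -0.002 0; 0.08 0.001 -0.002 0; 0.08 0.001 -0.002 0; 0.08 0.001 -0.002 0"
}}

```text
clock: 2.88
ee_pos: [0.6, 0.0117, 0.0165]
ee_rot: [-0.132, 1.564, -3.129]
wrist_force: [0.0, -0.2, 0.3]
gripper_width: 0.0399
```

```bash
python3 look.py b 310 210 410 340 200 110 320 220; python3 -c "
from h import *
plan(.6,.012,.015,0.144-np.pi/2)"
```

```text
scene tips [[353.2, 273.0], [345.2, 275.3], [337.2, 277.6]]
top tips [[240.1, 176.7], [246.3, 175.7], [252.4, 174.8]]
t 2.98 at [0.6008 0.0119 0.0176] ang -1.425 shift [ 0.0026 -0.0002  0.0007] tw 0.001 F [ 0.2 -0.1 -0.6] w 0.0398 tilt [-0.0045 -0.0003]
```

View pics/z_b.png

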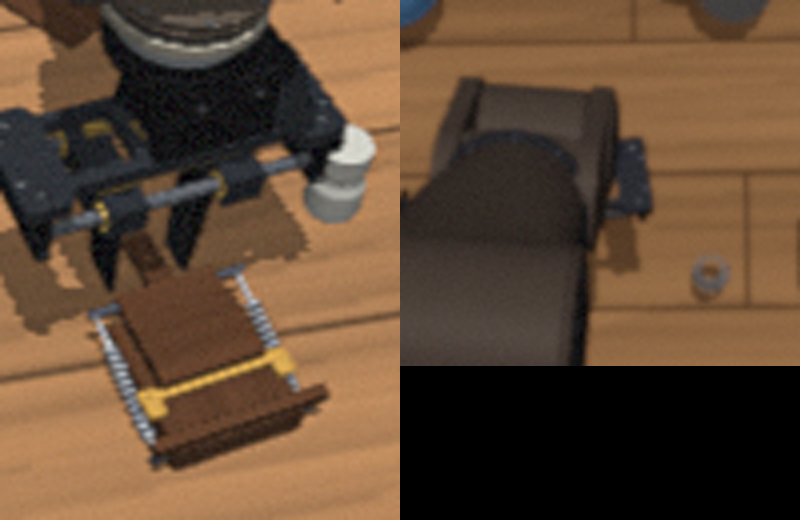

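Emit:
{"fn": "move_arm", "kwargs": {
  "increments": "0.002 0 0.004 0; 0.002 0 0.004 0; 0.002 0 0.004 0; 0.002 0 0.004 0; 0.002 0 0.004 0",
  "hand": 0.008,
  "grip_force": 30
}}

```text
clock: 3.4
ee_pos: [0.5968, 0.0123, 0.0162]
ee_rot: [-0.346, 1.567, 2.94]
wrist_force: [-1.3, 5.9, 7.4]
gripper_width: 0.0155
```

Emit:
{"fn": "move_arm", "kwargs": {
  "increments": "0 0 0 0; 0 0 0 0; 0 0 0 0"
}}

```text
clock: 3.65
ee_pos: [0.5968, 0.0124, 0.0163]
ee_rot: [-0.35, 1.566, 2.937]
wrist_force: [-0.3, 2.1, 2.3]
gripper_width: 0.0156
```

```bash
python3 -c "
from h import *
plan(.596,.0115,.015,0.144-np.pi/2);print(arm.state()['wrist_torque'])"
```

```text
t 3.65 at [0.5968 0.0124 0.0163] ang -1.425 shift [0.0013 0.0008 0.0009] tw 0.001 F [-0.3  2.1  2.3] w 0.0156 tilt [-0.0043  0.0009]
[0.32332261 0.16425765 0.15083939]
```

Emit:
{"fn": "move_arm", "kwargs": {
  "increments": "-0.0085 0 -0.001 0; -0.017 0 -0.0027 0; -0.025 0 -0.0053 0; -0.033 0 -0.0087 0; -0.0404 0 -0.013 0"
}}

```text
clock: 4.07
ee_pos: [0.6098, 0.0145, 0.0577]
ee_rot: [-0.39, 1.566, 2.897]
wrist_force: [0.2, 3.3, -4.7]
gripper_width: 0.0156
```

```bash
python3 -c "
from h import *
plan(.5968+.0435*.99,.0124+.0435*.143,.0163+.0696,0.144-np.pi/2)"
```

```text
t 4.07 at [0.6098 0.0145 0.0577] ang -1.425 shift [-0.0283  0.0002 -0.0302] tw 0.001 F [ 0.2  3.3 -4.7] w 0.0156 tilt [-0.0048  0.0012]
```

Emit:
{"fn": "move_arm", "kwargs": {
  "increments": "-0.007 0 -0.005 0; -0.0135 0 -0.0104 0; -0.0194 0 -0.0166 0; -0.0247 0 -0.0234 0; -0.029 0 -0.0305 0"
}}

```text
clock: 4.48
ee_pos: [0.6413, 0.0196, 0.0879]
ee_rot: [-0.692, 1.567, 2.595]
wrist_force: [1.0, 7.2, 0.1]
gripper_width: 0.0156
```

Emit:
{"fn": "move_arm", "kwargs": {
  "increments": "0 0 0 0; 0 0 0 0; 0 0 0 0; 0 0 0 0",
  "hand": 0.04
}}

```text
clock: 4.82
ee_pos: [0.6412, 0.0193, 0.088]
ee_rot: [-0.619, 1.567, 2.668]
wrist_force: [0.2, 0.0, 0.6]
gripper_width: 0.0365
```

```bash
python3 look.py c 310 210 410 340 200 110 320 220; python3 -c "
from h import *
plan(.60,.013,.20,0.144-np.pi/2)"
```

```text
scene tips [[366.4, 266.4], [357.9, 268.8], [349.3, 271.3]]
top tips [[235.9, 158.7], [242.3, 157.8], [248.6, 156.8]]
t 4.92 at [0.6411 0.0193 0.0879] ang -1.426 shift [-1.12e-01  1.00e-04  4.20e-02] tw 0.001 F [ 0.2 -0.2  0.2] w 0.0392 tilt [-0.0035  0.0018]
```

View pics/z_c.png

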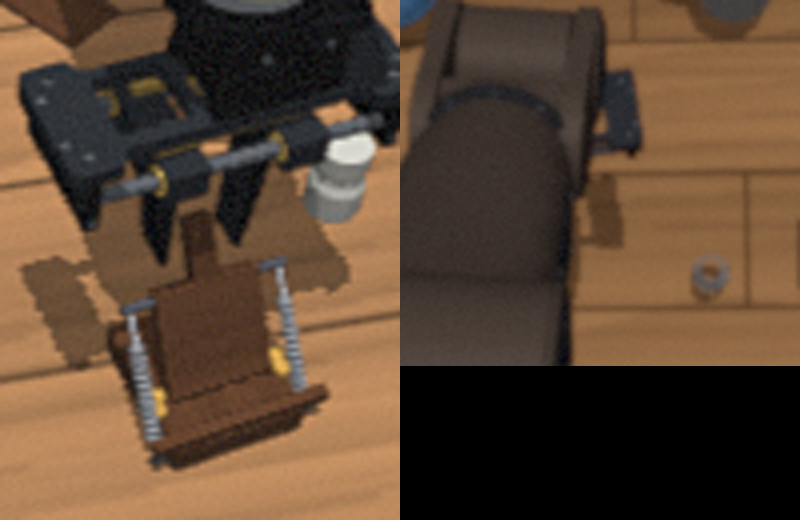

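The back is up: the plate in the z_c crop is at about (210,330) and the tab is between the fingers. I'll retreat upward, then look again.

Emit:
{"fn": "move_arm", "kwargs": {
  "increments": "-0.04 0 0 0; -0.08 0 0 0; -0.12 0 0 0; -0.16 0 0 0; -0.18 0 0 0",
  "hand": 0.05
}}

```text
clock: 5.33
ee_pos: [0.6425, 0.0188, 0.273]
ee_rot: [-2.735, 1.568, 0.551]
wrist_force: [-0.6, 0.5, 1.0]
gripper_width: 0.05
```

```bash
python3 -c "
from h import *
plan(.57,-.21,.27,.115)"
```

```text
t 5.33 at [0.6425 0.0188 0.273 ] ang -1.426 shift [0.0026 0.216  0.1047] tw -1.541 F [-0.6  0.5  1. ] w 0.05 tilt [0.0021 0.0013]
```

Emit:
{"fn": "move_arm", "kwargs": {
  "increments": "0 0.22 0.15 -1.54; 0 0.22 0.15 -1.54; 0 0.22 0.15 -1.54; 0 0.22 0.15 -1.54; 0 0.22 0.15 -1.54"
}}

```text
clock: 5.75
ee_pos: [0.5541, -0.1614, 0.2714]
ee_rot: [-0.993, 1.569, 2.896]
wrist_force: [0.6, 0.2, 1.4]
gripper_width: 0.05
```

```bash
python3 -c "
from h import *
plan(.45,-.21,.27,.115)"
```

```text
t 5.75 at [ 0.5541 -0.1614  0.2714] ang -0.824 shift [ 0.0016 -0.0351  0.1093] tw -0.939 F [0.6 0.2 1.4] w 0.05 tilt [-0.0015  0.0004]
```

Emit:
{"fn": "move_arm", "kwargs": {
  "increments": "0 -0.035 0.109 -0.94; 0 -0.035 0.109 -0.94; 0 -0.035 0.109 -0.94; 0 -0.035 0.109 -0.94; 0 -0.035 0.109 -0.94"
}}

```text
clock: 6.17
ee_pos: [0.4487, -0.2108, 0.272]
ee_rot: [-1.384, 1.57, 3.124]
wrist_force: [-0.2, 0.4, 0.2]
gripper_width: 0.0499
```

```bash
python3 look.py d 165 200 285 330 200 110 400 220; python3 -c "
from h import *
plan(.45,-.21,.27,.115)"
```

```text
scene tips [[231.1, 147.1], [229.7, 154.3], [228.2, 161.7]]
top tips [[321.4, 218.4], [323.2, 209.2], [324.9, 200.0]]
t 6.27 at [ 0.4498 -0.2102  0.2718] ang -0.207 shift [ 0.0018  0.0002 -0.0002] tw -0.322 F [-0.3 -0.  -0.4] w 0.0504 tilt [-0.0013  0.0002]
```

View pics/scene_d.png

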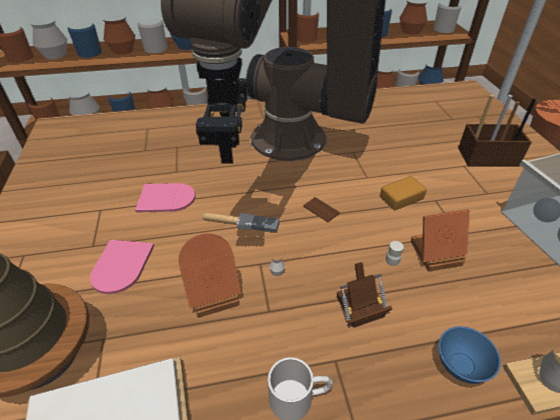

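View pics/z_d.png

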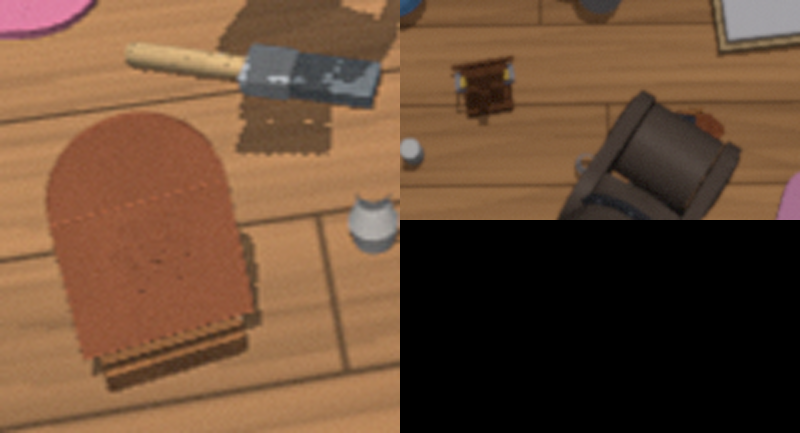

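```bash
cat > fit2.py <<'E'
from h import *
S=lambda u,v:(165+u*.3-.35,200+v*.3-.35)
L=np.radians(25);c,s=np.cos(L),np.sin(L)
def F(y,h,th=10): return np.array([th*c-h*s,y,20+h*c+th*s])/1000
pts=[(F(-55,90),S(49,223)),(F(55,90),S(228,181)),(F(0,150),None)]
def res(p):
    P=world(p[:3],[q[0] for q in pts]);uv=proj("scene",P)
    a=np.concatenate([uv[0]-pts[0][1],uv[1]-pts[1][1]])
    t=np.linspace(0,np.pi,60);A=proj("scene",world(p[:3],[F(55*np.cos(k),95+55*np.sin(k)) for k in t]))
    B=proj("scene",world(p[:3],[F(55*np.cos(k),95+55*np.sin(k),0) for k in t]))
    m=min(A[:,1].min(),B[:,1].min())
    return np.r_[a,m-S(0,112)[1]]
r=least_squares(res,[.615,-.28,.115]);print(r.x,r.fun.round(2))
print(proj("scene",world(r.x,[F(-55,0),F(55,0),F(-55,9),F(55,9)])).round(1).tolist(),"seen bottom",S(85,358),S(252,312))
E
python3 fit2.py
```

```text
[ 0.6052308  -0.28064491  0.11463741] [-0.11  0.76  0.11  0.83 -1.71]
[[188.4, 306.0], [240.2, 292.7], [187.5, 302.2], [239.6, 289.1]] seen bottom (190.15, 307.04999999999995) (240.25, 293.25)
```

```bash
cat >> h.py <<'E'
def ploc(l,z,ang=.115,o=(.610,-.280),ly=0):
    plan(o[0]+l*np.cos(ang)-ly*np.sin(ang),o[1]+l*np.sin(ang)+ly*np.cos(ang),z,ang)
E
python3 -c "
from h import *
ploc(-.051,.22)"
```

```text
t 6.27 at [ 0.4498 -0.2102  0.2718] ang -0.207 shift [0.0516 0.1228 0.0516] tw -0.322 F [-0.3 -0.  -0.4] w 0.0504 tilt [-0.0013  0.0002]
```

Emit:
{"fn": "move_arm", "kwargs": {
  "increments": "0.052 0.123 0.052 -0.322; 0.052 0.123 0.052 -0.322; 0.052 0.123 0.052 -0.322; 0.052 0.123 0.052 -0.322; 0.052 0.123 0.052 -0.322",
  "hand": 0.07
}}

```text
clock: 6.68
ee_pos: [0.5613, -0.2876, 0.2164]
ee_rot: [-2.105, 1.567, 2.718]
wrist_force: [0.4, 0.6, -0.5]
gripper_width: 0.0693
```

```bash
python3 look.py e 165 180 285 330 260 110 400 220; python3 -c "
from h import *
ploc(-.051,.128)"
```

```text
scene tips [[194.5, 203.5], [197.1, 215.4], [199.9, 228.1]]
top tips [[349.9, 185.2], [348.1, 173.0], [346.4, 160.9]]
t 6.78 at [ 0.5594 -0.286   0.2185] ang 0.112 shift [ 0.0905  0.0002 -0.0001] tw -0.003 F [-0.3  0.5  0.3] w 0.0698 tilt [-0.003   0.0013]
```

View pics/z_e.png

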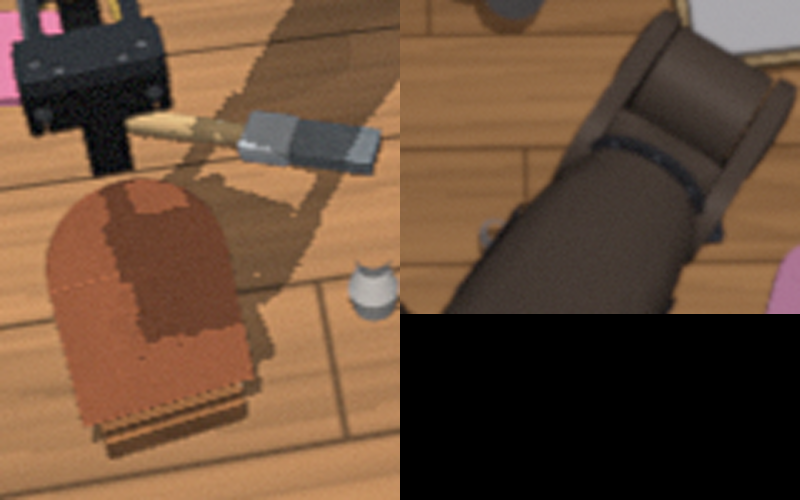

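```bash
cat >> fit2.py <<'E'
print("model apex", proj("scene",world([.610,-.280,.115],[F(0,150),F(-55,95),F(55,95)])).round(1))
im=arm.get_image("scene"); hsv=cv2.cvtColor(im,cv2.COLOR_RGB2HSV)
for v in (240,250,260,270,280,290):
    row=hsv[v,165:255]; m=np.where(((row[:,0]<=10))&(row[:,1]>120))[0]+165
    # model silhouette at this row
    t=np.linspace(0,np.pi,400); best=[]
    for th in (0,10):
        pp=np.r_[[F(55,20,th)],[F(55*np.cos(k),95+55*np.sin(k),th) for k in t],[F(-55,20,th)]]
        best.append(proj("scene",world([.610,-.280,.115],pp)))
    h=cv2.convexHull(np.concatenate(best).astype(np.float32))
    xs=[u for u in np.arange(165,255,.1) if cv2.pointPolygonTest(h,(float(u),float(v)),False)>=0]
    print(v,m.min(),m.max()+0, np.round([xs[0],xs[-1]],1) if xs else None)
E
python3 fit2.py
```

```text
[ 0.6052308  -0.28064491  0.11463741] [-0.11  0.76  0.11  0.83 -1.71]
[[188.4, 306.0], [240.2, 292.7], [187.5, 302.2], [239.6, 289.1]] seen bottom (190.15, 307.04999999999995) (240.25, 293.25)
model apex [[201.3 235.5]
 [179.  266.9]
 [233.3 254.3]]
240 189 225 [188.2 225.5]
250 182 230 [180.4 232. ]
260 179 233 [178.3 234.3]
270 181 235 [179.8 236.2]
280 183 238 [182.2 238. ]
290 186 240 [184.6 224.4]
```

Emit:
{"fn": "move_arm", "kwargs": {
  "increments": "0.025 0 -0.002 0; 0.05 0 -0.002 0; 0.075 0 -0.002 0; 0.0905 0 -0.002 0; 0.0905 0 -0.002 0"
}}

```text
clock: 7.25
ee_pos: [0.5572, -0.2825, 0.1269]
ee_rot: [-2.158, 1.565, 2.665]
wrist_force: [0.6, 0.4, -0.6]
gripper_width: 0.0697
```

```bash
python3 look.py f 165 180 285 330 260 110 400 220; python3 -c "
from h import *
ploc(-.051,.128,ly=.002)"
```

```text
scene tips [[202.2, 234.6], [204.8, 246.6], [207.7, 259.2]]
top tips [[345.2, 191.7], [343.5, 180.1], [341.9, 168.6]]
t 7.35 at [ 0.5587 -0.2835  0.13  ] ang 0.112 shift [0.002  0.0004 0.0004] tw -0.003 F [-0.3 -0.7 -0.3] w 0.07 tilt [-0.0017  0.0004]
```

View pics/z_f.png

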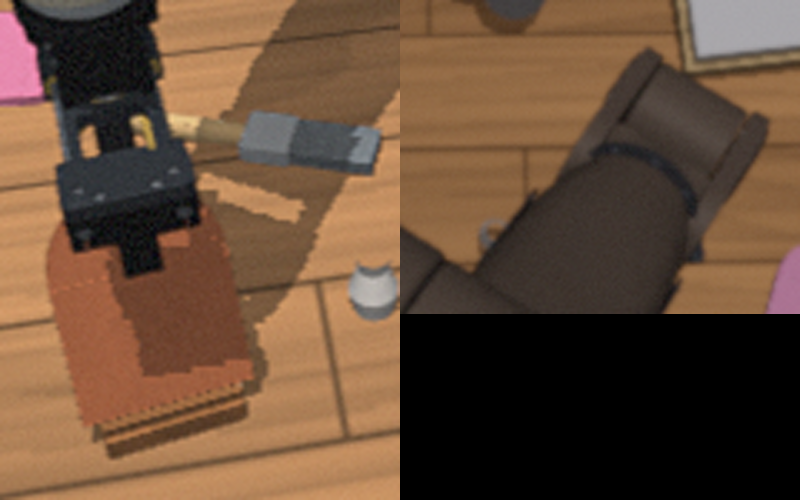

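Emit:
{"fn": "move_arm", "kwargs": {
  "increments": "0 0 0 0; 0 0 0 0; 0 0 0 0; 0 0 0 0; 0 0 0 0",
  "hand": 0.034,
  "grip_force": 5
}}

```text
clock: 7.77
ee_pos: [0.5588, -0.2836, 0.1305]
ee_rot: [-1.652, 1.57, -3.111]
wrist_force: [-0.0, 0.4, -0.1]
gripper_width: 0.0422
```

```bash
python3 -c "
from h import *
ploc(-.051,.128,ly=.002)"
```

```text
t 7.77 at [ 0.5588 -0.2836  0.1305] ang 0.112 shift [0.0025 0.0003 0.0003] tw -0.003 F [-0.   0.4 -0.1] w 0.0422 tilt [-0.0011 -0.    ]
```

Emit:
{"fn": "move_arm", "kwargs": {
  "increments": "0 0 0 0; 0 0 0 0; 0 0 0 0"
}}

```text
clock: 8.02
ee_pos: [0.5588, -0.2836, 0.1305]
ee_rot: [-1.686, 1.57, 3.138]
wrist_force: [-0.3, -0.8, 0.3]
gripper_width: 0.0342
```

```bash
python3 -c "
from h import *
ploc(-.051,.128,ly=.002)"
```

```text
t 8.02 at [ 0.5588 -0.2836  0.1305] ang 0.112 shift [0.0025 0.0003 0.0003] tw -0.003 F [-0.3 -0.8  0.3] w 0.0342 tilt [-0.001  0.   ]
```

Emit:
{"fn": "move_arm", "kwargs": {
  "increments": "0 0.006 0 0; 0 0.012 0 0; 0 0.018 0 0; 0 0.025 0 0; 0 0.032 0 0",
  "hand": 0.03
}}

```text
clock: 8.43
ee_pos: [0.5915, -0.2798, 0.1304]
ee_rot: [-1.642, 1.57, -3.101]
wrist_force: [-0.7, -0.0, -0.5]
gripper_width: 0.0299
```

```bash
python3 look.py g 165 180 285 330 260 110 400 220;python3 -c "
from h import *
ploc(0,.128,ly=.002)"
```

```text
scene tips [[206.3, 253.0], [207.5, 258.5], [208.8, 264.2]]
top tips [[342.7, 174.1], [342.0, 169.2], [341.3, 164.3]]
t 8.53 at [ 0.5917 -0.2797  0.1302] ang 0.112 shift [0.0022 0.0181 0.0003] tw -0.003 F [-1.5 -0.5 -0. ] w 0.03 tilt [-0.0007 -0.0002]
```

View pics/z_g.png

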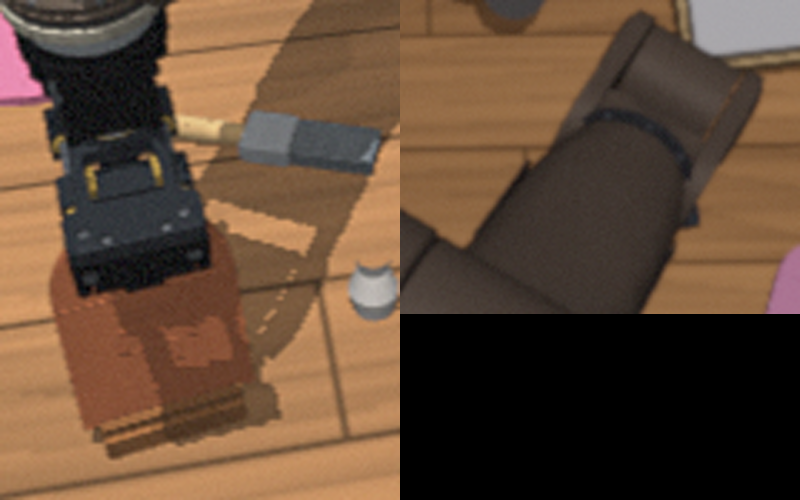

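Emit:
{"fn": "move_arm", "kwargs": {
  "increments": "0 0.005 0 0; 0 0.01 0 0; 0 0.015 0 0; 0 0.02 0 0; 0 0.025 0 0",
  "hand": 0.022
}}

```text
clock: 8.95
ee_pos: [0.6171, -0.2769, 0.1302]
ee_rot: [-1.428, 1.57, -2.887]
wrist_force: [0.4, -0.2, -0.1]
gripper_width: 0.0219
```

```bash
python3 -c "
from h import *
ploc(0.005,.128,ly=.002)"; python3 look.py h 165 180 285 330 260 110 400 220
```

```text
t 8.95 at [ 0.6171 -0.2769  0.1302] ang 0.112 shift [ 0.0023 -0.0024  0.0003] tw -0.003 F [ 0.4 -0.2 -0.1] w 0.0219 tilt [-0.0006 -0.0001]
scene tips [[208.8, 264.1], [209.7, 268.3], [210.7, 272.6]]
top tips [[341.2, 164.3], [340.7, 160.8], [340.2, 157.3]]
```

View pics/z_h.png

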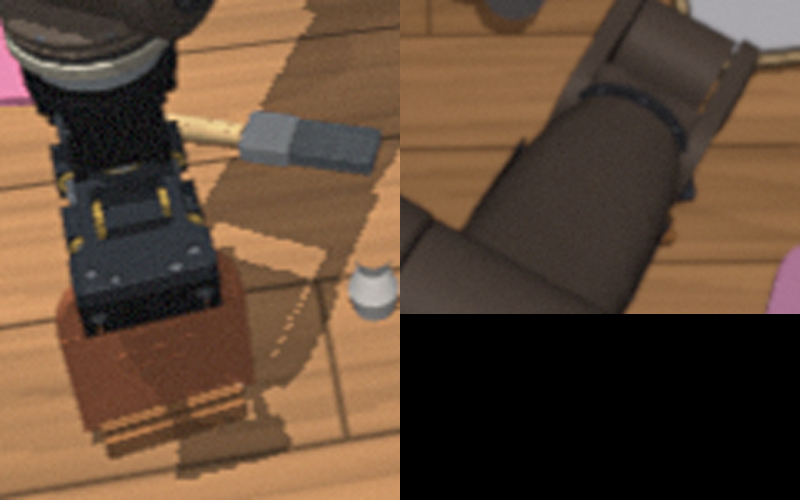

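Emit:
{"fn": "move_arm", "kwargs": {
  "increments": "0 0 0 0; 0 0 0 0; 0 0 0 0; 0 0 0 0",
  "hand": 0.004,
  "grip_force": 10
}}

```text
clock: 9.38
ee_pos: [0.6166, -0.2768, 0.1301]
ee_rot: [-1.687, 1.569, 3.139]
wrist_force: [-2.3, 0.2, 0.8]
gripper_width: 0.0107
```

```bash
python3 -c "
from h import *
ploc(0.005,.128,ly=.002);print(arm.state()['wrist_torque'])"
```

```text
t 9.38 at [ 0.6166 -0.2768  0.1301] ang 0.113 shift [ 0.0021 -0.0019  0.0004] tw -0.002 F [-2.3  0.2  0.8] w 0.0107 tilt [-0.0018  0.    ]
[-0.04884765  0.63957668  0.14813139]
```

Emit:
{"fn": "move_arm", "kwargs": {
  "increments": "0 0 0 0; 0 0 0 0; -0.004 0 0 0; -0.01 0 0 0; -0.02 0 0 0",
  "grip_force": 25
}}

```text
clock: 9.8
ee_pos: [0.6166, -0.2766, 0.1496]
ee_rot: [-2.082, 1.568, 2.743]
wrist_force: [-0.3, -0.2, -2.6]
gripper_width: 0.01
```

Emit:
{"fn": "move_arm", "kwargs": {
  "increments": "-0.015 0 0 0; -0.03 0 0 0; -0.045 0 0 0; -0.06 0 0 0; -0.07 0 0 0"
}}

```text
clock: 10.22
ee_pos: [0.6178, -0.2768, 0.2223]
ee_rot: [1.222, 1.569, -0.237]
wrist_force: [0.6, -0.8, -2.0]
gripper_width: 0.01
```

```bash
python3 -c "
from h import *
ploc(0.005,.128,ly=.002);print(arm.state()['wrist_torque'])"; python3 look.py i 165 130 285 330 260 110 400 220
```

```text
t 10.22 at [ 0.6178 -0.2768  0.2223] ang 0.112 shift [ 0.0943 -0.0032  0.0002] tw -0.003 F [ 0.6 -0.8 -2. ] w 0.01 tilt [ 0.0016 -0.0004]
[-0.01905338 -0.08118388 -0.00188575]
scene tips [[202.6, 233.7], [203.0, 235.6], [203.5, 237.5]]
top tips [[344.7, 154.0], [344.4, 152.4], [344.2, 150.7]]
```

View pics/z_i.png

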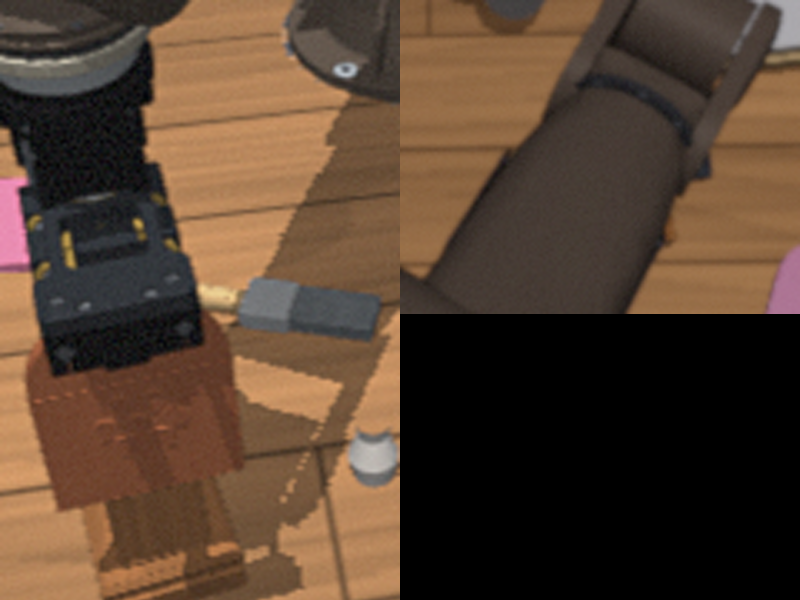

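```bash
cat > off.py <<'E'
from h import *
im=arm.get_image("scene");s=arm.state();R=Rn.from_euler('xyz',s["ee_rot"]).as_matrix();p=s["ee_pos"]
def corner(dl,roll,h0): # bottom front corners
    c=p+R[:,1]*.005
    out=[]
    for sy in (-1,1):
        w=sy*.055; h=h0
        out.append(c+R[:,0]*(h+ w*np.sin(roll))-R[:,2]*(dl+w*np.cos(roll)))
    return proj("scene",out)
obs=np.array([[182.0,282.7],[237.6,269.8]])
r=least_squares(lambda q:(corner(*q)-obs).ravel(),[0,0,.11]);print(r.x,r.fun.round(2))
print(corner(0,0,.11))
E
python3 off.py
```

```text
[-0.00206392  0.01270481  0.10795758] [-0.39  0.1   0.43 -0.05]
[[182.94372214 283.4139957 ]
 [239.11104225 269.93719911]]
```

```bash
python3 -c "
from h import *
plan(.7002,.0273,.275,.144)"
```

```text
t 10.37 at [ 0.6172 -0.2767  0.2206] ang 0.112 shift [-0.0544  0.1165 -0.2928] tw -0.032 F [-0.4  0.3 -2.8] w 0.0097 tilt [-0.      0.0001]
```

Emit:
{"fn": "move_arm", "kwargs": {
  "increments": "-0.02 0 -0.005 0; -0.045 0.01 -0.025 -0.01; -0.054 0.022 -0.055 -0.02; -0.054 0.034 -0.085 -0.03; -0.054 0.046 -0.115 -0.032"
}}

```text
clock: 10.78
ee_pos: [0.6503, -0.1561, 0.2744]
ee_rot: [2.013, 1.57, 0.586]
wrist_force: [0.0, 0.1, -2.0]
gripper_width: 0.0098
```

```bash
python3 -c "
from h import *
plan(.7002,.0273,.275,.144)"
```

```text
t 10.78 at [ 0.6503 -0.1561  0.2744] ang 0.144 shift [-0.0006  0.0757 -0.1744] tw -0.0 F [ 0.   0.1 -2. ] w 0.0098 tilt [0.0004 0.0003]
```

Emit:
{"fn": "move_arm", "kwargs": {
  "increments": "0 0.016 -0.035 0; 0 0.032 -0.073 0; 0 0.048 -0.11 0; 0 0.062 -0.145 0; 0 0.0755 -0.174 0"
}}

```text
clock: 11.2
ee_pos: [0.7001, 0.0298, 0.2733]
ee_rot: [-2.604, 1.57, 2.253]
wrist_force: [-1.0, -0.7, -2.6]
gripper_width: 0.0101
```

```bash
python3 look.py j 310 170 430 350 200 110 320 220; python3 -c "
from h import *
plan(.7002,.0273,.174,.144)"
```

```text
scene tips [[388.7, 222.5], [390.3, 224.5], [391.8, 226.5]]
top tips [[232.7, 121.0], [232.4, 119.3], [232.2, 117.6]]
t 11.3 at [0.7006 0.0319 0.2729] ang 0.148 shift [ 0.0989 -0.001   0.0046] tw 0.004 F [-0.  -0.2 -2.6] w 0.0099 tilt [-0.0007  0.0017]
```

View pics/z_j.png

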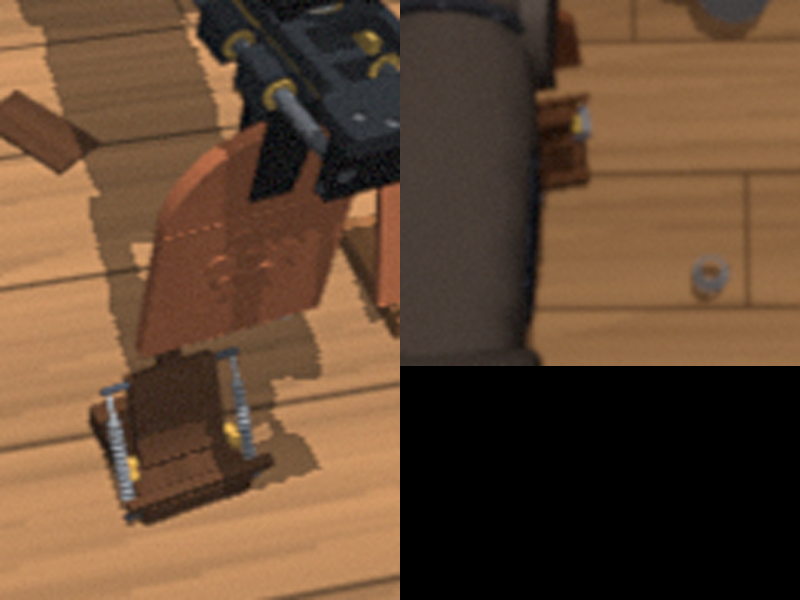

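Emit:
{"fn": "move_arm", "kwargs": {
  "increments": "0.02 -0.001 0.0046 0.004; 0.045 -0.001 0.0046 0.004; 0.07 -0.001 0.0046 0.004; 0.09 -0.001 0.0046 0.004; 0.099 -0.001 0.0046 0.004"
}}

```text
clock: 11.72
ee_pos: [0.6989, 0.0269, 0.1699]
ee_rot: [-2.044, 1.565, 2.812]
wrist_force: [-0.5, 1.3, -3.4]
gripper_width: 0.0098
```

```bash
python3 look.py k 310 200 430 350 200 110 320 220; python3 -c "
from h import *
plan(.7002,.0273,.174,.144)"
```

```text
scene tips [[376.4, 261.9], [377.6, 263.8], [378.9, 265.8]]
top tips [[237.7, 132.6], [237.5, 131.1], [237.2, 129.5]]
t 11.82 at [0.6995 0.0269 0.1717] ang 0.144 shift [-0.0023  0.0008 -0.0002] tw -0.0 F [-0.2  0.4 -2.3] w 0.0096 tilt [-0.0044  0.0019]
```

View pics/z_k.png

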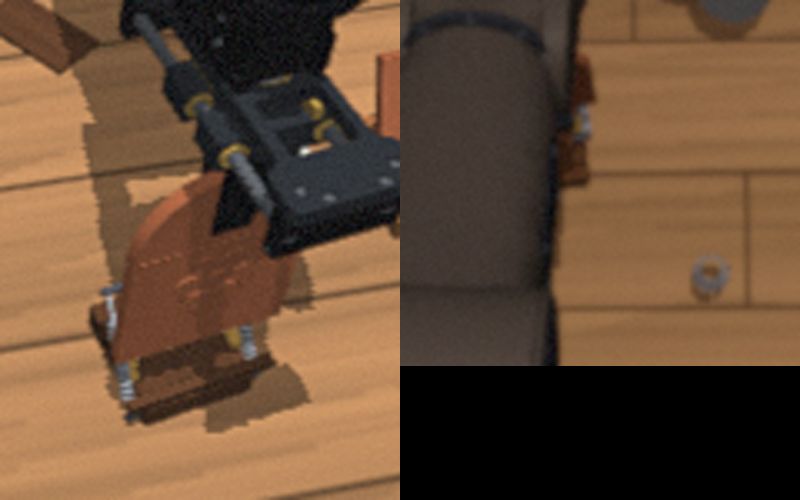

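```bash
python3 - <<'E'
import cv2
a=cv2.imread("pics/scene_k.png")[275:335,330:410];cv2.imwrite("pics/k2.png",cv2.resize(a,(800,600),interpolation=cv2.INTER_CUBIC))
from h import *
s=arm.state();R=Rn.from_euler('xyz',s["ee_rot"]).as_matrix();p=s["ee_pos"]
b=proj("scene",[p+R[:,1]*.005+R[:,0]*.109-R[:,2]*w for w in (-.055,.055)]);print("tile corners crop",((b+.5-[330,275])*10).round(0).tolist())
P=(.667,.0225,.144)
l=proj("scene",world(P,np.array([[48,-50,29],[48,50,29],[41,-50,29],[41,50,29]])/1000));print("lip crop",((l+.5-[330,275])*10).round(0).tolist())
E
```

```text
tile corners crop [[159.0, 338.0], [651.0, 184.0]]
lip crop [[187.0, 469.0], [626.0, 328.0], [172.0, 440.0], [609.0, 301.0]]
```

View pics/k2.png

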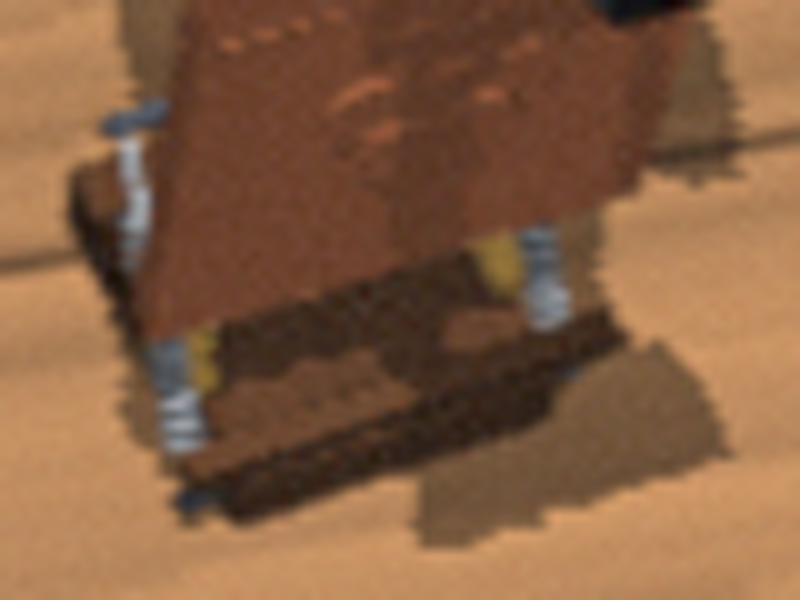

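```bash
python3 -c "
from h import *
plan(.6999,.0293,.136,.144)"
```

```text
t 11.82 at [0.6995 0.0269 0.1717] ang 0.144 shift [ 0.0357  0.0009 -0.0022] tw -0.0 F [-0.2  0.4 -2.3] w 0.0096 tilt [-0.0044  0.0019]
```

Emit:
{"fn": "move_arm", "kwargs": {
  "increments": "0.008 0.001 -0.0022 0; 0.017 0.001 -0.0022 0; 0.025 0.001 -0.0022 0; 0.032 0.001 -0.0022 0; 0.0355 0.001 -0.0022 0"
}}

```text
clock: 12.23
ee_pos: [0.6997, 0.0293, 0.1351]
ee_rot: [-2.062, 1.565, 2.794]
wrist_force: [0.6, 0.3, -3.5]
gripper_width: 0.0101
```

```bash
python3 look.py l 310 200 430 350 200 110 320 220; python3 -c "
from h import *
plan(.6999,.0293,.133,.144)
import cv2
a=cv2.imread('pics/scene_l.png')[275:335,330:410];cv2.imwrite('pics/l2.png',cv2.resize(a,(800,600),interpolation=cv2.INTER_CUBIC))"
```

```text
scene tips [[374.7, 274.1], [375.9, 276.1], [377.2, 278.1]]
top tips [[238.0, 136.3], [237.7, 134.7], [237.5, 133.1]]
t 12.33 at [0.6998 0.0293 0.1355] ang 0.144 shift [0.0025 0.0001 0.0001] tw -0.0 F [ 0.1  0.1 -1.8] w 0.0098 tilt [-0.0054  0.0019]
```

View pics/l2.png

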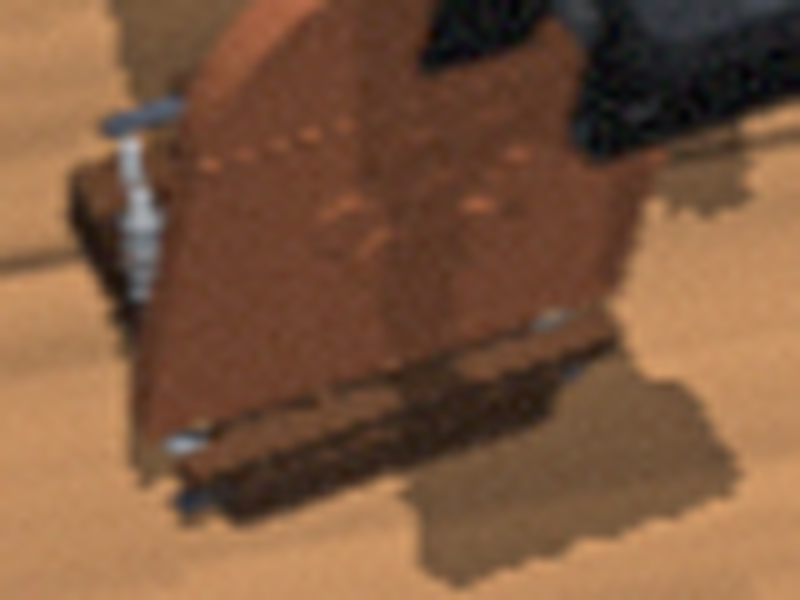

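```bash
python3 - <<'E'
from h import *
s=arm.state();R=Rn.from_euler('xyz',s["ee_rot"]).as_matrix();p=s["ee_pos"]
for h in (.109,.08,.05):
  b=proj("scene",[p+R[:,1]*.005+R[:,0]*h-R[:,2]*w for w in (-.055,.055)]);print(h,"front",((b+.5-[330,275])*10).round(0).tolist())
  b=proj("scene",[p-R[:,1]*.005+R[:,0]*h-R[:,2]*w for w in (-.055,.055)]);print(h,"rear",((b+.5-[330,275])*10).round(0).tolist())
a=cv2.imread("pics/scene_l.png")
A=cv2.resize(a[290:330,335:365],(390,520),interpolation=cv2.INTER_NEAREST);B=cv2.resize(a[280:320,375:405],(390,520),interpolation=cv2.INTER_NEAREST)
o=np.hstack([A,np.zeros((520,10,3),np.uint8),B]);o=np.clip(o*1.5,0,255).astype(np.uint8);cv2.imwrite("pics/l3.png",o)
E
```

```text
0.109 front [[152.0, 438.0], [630.0, 286.0]]
0.109 rear [[131.0, 398.0], [606.0, 248.0]]
0.08 front [[167.0, 358.0], [656.0, 205.0]]
0.08 rear [[145.0, 317.0], [631.0, 166.0]]
0.05 front [[183.0, 271.0], [684.0, 117.0]]
0.05 rear [[160.0, 230.0], [658.0, 78.0]]
```

View pics/l3.png

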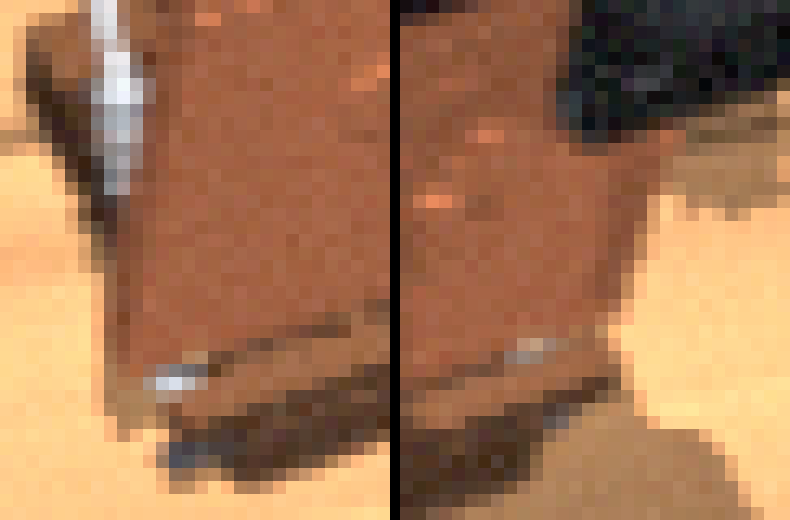

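Emit:
{"fn": "move_arm", "kwargs": {
  "increments": "0.002 0 0 0; 0.004 0 0 0; 0.004 0 0 0"
}}

```text
clock: 12.58
ee_pos: [0.6997, 0.0294, 0.1313]
ee_rot: [-2.055, 1.565, 2.802]
wrist_force: [-0.2, -0.3, -3.0]
gripper_width: 0.0096
```

Emit:
{"fn": "move_arm", "kwargs": {
  "increments": "0.001 0 0 0; 0.002 0 0 0; 0.003 0 0 0; 0.003 0 0 0"
}}

```text
clock: 12.92
ee_pos: [0.6999, 0.0293, 0.13]
ee_rot: [-2.117, 1.566, 2.739]
wrist_force: [-2.4, -0.5, 8.8]
gripper_width: 0.01
```

```bash
python3 -c "
from h import *
plan(.6999,.0293,.129,.144);print(arm.state()['wrist_torque'])"
```

```text
t 12.92 at [0.6999 0.0293 0.13  ] ang 0.144 shift [0.001 0.    0.   ] tw -0.0 F [-2.4 -0.5  8.8] w 0.01 tilt [-0.0042  0.0018]
[ 0.03551845  0.87351065 -0.00653897]
```

Emit:
{"fn": "move_arm", "kwargs": {
  "increments": "-0.0005 0 0 0; -0.0008 0 0 0; -0.0008 0 0 0"
}}

```text
clock: 13.17
ee_pos: [0.6999, 0.0293, 0.1309]
ee_rot: [-2.138, 1.566, 2.718]
wrist_force: [0.1, 0.6, -2.9]
gripper_width: 0.0099
```

```bash
python3 -c "
from h import *
plan(.6999,.0293,.129,.144);print(arm.state()['wrist_torque'])"
```

```text
t 13.17 at [0.6999 0.0293 0.1309] ang 0.144 shift [ 0.0019 -0.     -0.    ] tw -0.0 F [ 0.1  0.6 -2.9] w 0.0099 tilt [-0.004   0.0018]
[-0.03079406 -0.07798474 -0.01650058]
```

Emit:
{"fn": "move_arm", "kwargs": {
  "increments": "0 0.001 0 0; 0 0.002 0 0; 0 0.002 0 0"
}}

```text
clock: 13.42
ee_pos: [0.7021, 0.0296, 0.1306]
ee_rot: [-2.126, 1.566, 2.731]
wrist_force: [-0.3, 0.9, -2.1]
gripper_width: 0.0095
```

Emit:
{"fn": "move_arm", "kwargs": {
  "increments": "0 0.001 0 0; 0 0.0015 0 0; 0 0.0015 0 0"
}}

```text
clock: 13.67
ee_pos: [0.7029, 0.0297, 0.1302]
ee_rot: [-1.969, 1.564, 2.888]
wrist_force: [-4.2, -1.3, -0.4]
gripper_width: 0.0097
```

Emit:
{"fn": "move_arm", "kwargs": {
  "increments": "-0.0005 -0.0015 0 0; -0.0005 -0.003 0 0; -0.0005 -0.003 0 0; 0.0005 -0.003 0 0; 0.0005 -0.003 0 0"
}}

```text
clock: 14.08
ee_pos: [0.7003, 0.0293, 0.1301]
ee_rot: [-2.031, 1.565, 2.826]
wrist_force: [0.9, -0.3, -2.0]
gripper_width: 0.01
```

```bash
python3 -c "
from h import *
plan(.6998,.0293,.1302,.144);print(arm.state()['wrist_torque'])"
```

```text
t 14.08 at [0.7003 0.0293 0.1301] ang 0.144 shift [-0.0001 -0.0005 -0.    ] tw 0.0 F [ 0.9 -0.3 -2. ] w 0.01 tilt [-0.0051  0.0017]
[-0.00876685 -0.15544711  0.05248769]
```

Emit:
{"fn": "move_arm", "kwargs": {
  "increments": "0.0003 0 0 0; 0.0003 0 0 0; 0.0003 0 0 0",
  "hand": 0.018,
  "grip_force": 5
}}

```text
clock: 14.33
ee_pos: [0.7004, 0.0293, 0.1299]
ee_rot: [-2.053, 1.566, 2.804]
wrist_force: [0.6, -0.5, -0.7]
gripper_width: 0.0175
```

Emit:
{"fn": "move_arm", "kwargs": {
  "increments": "0 -0.004 0 0; 0 -0.008 0 0; 0 -0.012 0 0; 0 -0.016 0 0; 0 -0.02 0 0",
  "hand": 0.026
}}

```text
clock: 14.75
ee_pos: [0.6801, 0.0264, 0.1301]
ee_rot: [-2.057, 1.566, 2.799]
wrist_force: [-0.6, -0.2, 0.1]
gripper_width: 0.0259
```

```bash
python3 look.py m 310 190 430 340 200 110 320 220; python3 -c "
from h import *
plan(.6999,.0293,.129,.144);print(arm.state()['wrist_torque'])"
```

```text
scene tips [[367.3, 265.0], [370.5, 270.0], [373.7, 275.1]]
top tips [[239.5, 145.7], [238.9, 141.6], [238.3, 137.4]]
t 14.85 at [0.68   0.0263 0.1302] ang 0.144 shift [ 0.0011  0.0201 -0.0001] tw 0.0 F [ 0.6 -0.5  0.4] w 0.026 tilt [-0.005   0.0016]
[ 0.04433795 -0.1320127   0.0151914 ]
```

View pics/z_m.png

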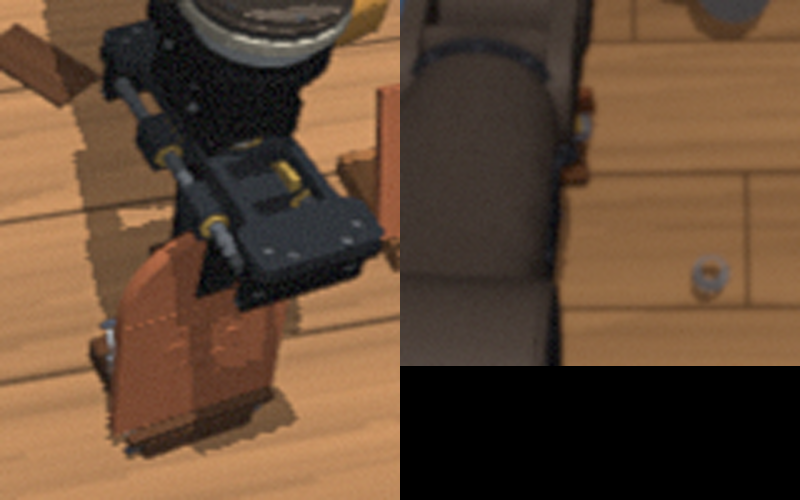

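Emit:
{"fn": "move_arm", "kwargs": {
  "increments": "0 -0.005 0 0; 0 -0.01 0 0; 0 -0.015 0 0; 0 -0.02 0 0; 0 -0.025 0 0",
  "hand": 0.032
}}

```text
clock: 15.27
ee_pos: [0.6547, 0.0227, 0.1303]
ee_rot: [-2.025, 1.565, 2.831]
wrist_force: [0.2, 0.2, 0.2]
gripper_width: 0.0316
```

```bash
python3 -c "
from h import *
plan(.6999,.0293,.129,.144)"
```

```text
t 15.27 at [0.6547 0.0227 0.1303] ang 0.144 shift [ 0.0011  0.0457 -0.0001] tw 0.0 F [0.2 0.2 0.2] w 0.0316 tilt [-0.0051  0.0016]
```

Emit:
{"fn": "move_arm", "kwargs": {
  "increments": "0 -0.004 0 0; 0 -0.008 0 0; 0 -0.012 0 0; 0 -0.016 0 0; 0 -0.02 0 0",
  "hand": 0.034
}}

```text
clock: 15.68
ee_pos: [0.6346, 0.0198, 0.1305]
ee_rot: [-2.037, 1.566, 2.819]
wrist_force: [0.8, -0.0, 0.8]
gripper_width: 0.0338
```

Emit:
{"fn": "move_arm", "kwargs": {
  "increments": "0 -0.001 0 0; 0 -0.002 0 0; 0 -0.003 0 0",
  "hand": 0.046
}}

```text
clock: 15.93
ee_pos: [0.6316, 0.0193, 0.1305]
ee_rot: [-2.049, 1.566, 2.808]
wrist_force: [0.4, -0.0, -0.8]
gripper_width: 0.0451
```

```bash
python3 look.py n 310 190 430 340 200 110 320 220; python3 -c "
from h import *
plan(.6999,.0293,.129,.144)"
```

```text
scene tips [[354.0, 243.8], [359.0, 251.8], [364.2, 260.1]]
top tips [[242.2, 164.6], [241.2, 157.2], [240.1, 149.9]]
t 16.03 at [0.6316 0.0193 0.1305] ang 0.144 shift [ 0.0011  0.069  -0.0001] tw 0.0 F [ 0.5  0.2 -0.5] w 0.0456 tilt [-0.0048  0.0017]
```

View pics/z_n.png

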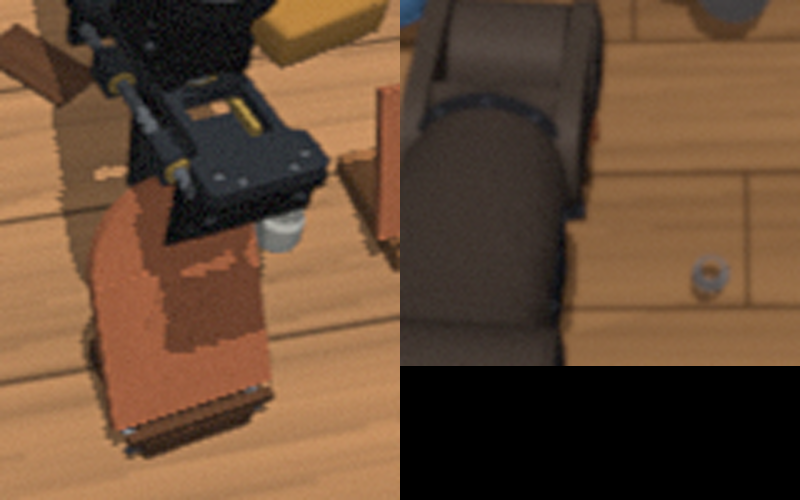

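Emit:
{"fn": "move_arm", "kwargs": {
  "increments": "0 0 0 0; 0 0 0 0; -0.02 0 0 0; -0.05 0 0 0; -0.08 0 0 0",
  "hand": 0.06
}}

```text
clock: 16.45
ee_pos: [0.6317, 0.0192, 0.2108]
ee_rot: [-1.975, 1.564, 2.882]
wrist_force: [0.3, 0.2, 0.6]
gripper_width: 0.0597
```

Emit:
{"fn": "move_arm", "kwargs": {
  "increments": "-0.03 0 0 0; -0.06 -0.03 0 0; -0.08 -0.06 0 0; -0.08 -0.1 0.03 0; -0.08 -0.14 0.06 0"
}}

```text
clock: 16.87
ee_pos: [0.513, -0.0484, 0.2927]
ee_rot: [-1.995, 1.567, 2.864]
wrist_force: [0.6, -1.0, 0.0]
gripper_width: 0.0603
```

Emit:
{"fn": "move_arm", "kwargs": {
  "increments": "0 0 0.04 0; 0 0 0.08 0; 0 0 0.12 0; 0 0 0.16 0; 0 0 0.2 0"
}}

```text
clock: 17.28
ee_pos: [0.5421, -0.2483, 0.2926]
ee_rot: [-1.98, 1.567, 2.879]
wrist_force: [1.0, 0.1, 0.2]
gripper_width: 0.0603
```

```bash
python3 look.py p 310 200 430 340 200 110 320 220; python3 -c "
from h import *
plan(.6999,.0293,.129,.144)"
```

```text
scene tips [[207.2, 167.4], [210.5, 177.0], [213.9, 187.1]]
top tips [[340.4, 184.2], [338.5, 173.2], [336.6, 162.3]]
t 17.38 at [ 0.5424 -0.2511  0.2915] ang 0.142 shift [ 0.162   0.1964 -0.255 ] tw -0.002 F [-0.4  0.5 -0.4] w 0.0598 tilt [-0.0044  0.0005]
```

View pics/z_p.png

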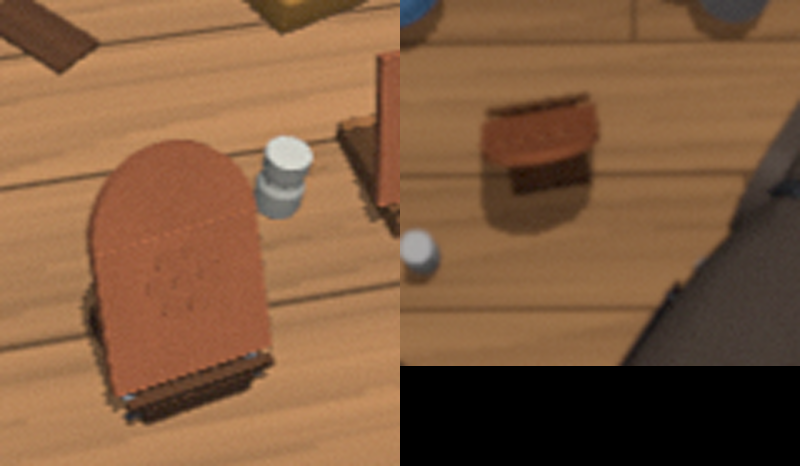

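View pics/scene_p.png

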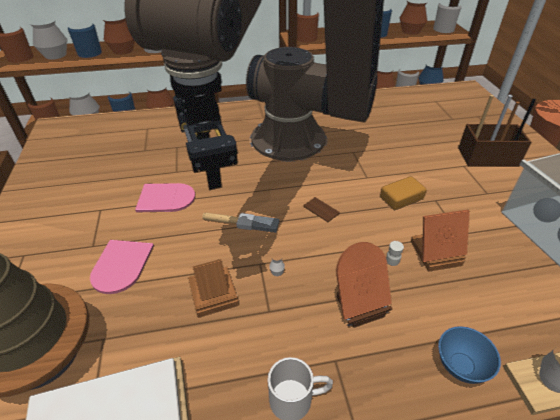

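```bash
cat > chk.py <<'E'
from h import *
import warnings;warnings.filterwarnings("ignore")
L=np.radians(30);c,s=np.cos(L),np.sin(L)
t=np.linspace(0,np.pi,120)
A=np.r_[[[55,12]],np.c_[55*np.cos(t),95+55*np.sin(t)],[[-55,12]]]
P0=np.array([.667,.0225,.144])
def hull(n,dx,dy,yaw,roll):
    cr,sr=np.cos(roll),np.sin(roll);B=np.c_[A[:,0]*cr-A[:,1]*sr,A[:,0]*sr+A[:,1]*cr]
    o=[]
    for th in (0,10): 
        q=np.c_[th*c-B[:,1]*s,B[:,0],20+B[:,1]*c+th*s]
        q[:,:2]=q[:,:2]@Rz(yaw)[:2,:2].T; q[:,0]+=28+dx;q[:,1]+=dy
        o.append(proj(n,world(P0,q/1000)))
    return cv2.convexHull(np.concatenate(o).astype(np.float32))
for n,box in (("scene",(325,235,400,330)),("top",(215,130,270,170))):
    im=cv2.imread(f"pics/{n}_p.png");hsv=cv2.cvtColor(im,cv2.COLOR_BGR2HSV)
    m=(hsv[...,0]<=10)&(hsv[...,1]>125)&(hsv[...,2]>(95 if n=="scene" else 75));mm=np.zeros(m.shape,np.uint8);x0,y0,x1,y1=box;mm[y0:y1,x0:x1]=m[y0:y1,x0:x1]
    mm=cv2.morphologyEx(mm,cv2.MORPH_OPEN,np.ones((3,3),np.uint8))
    k,l,st,_=cv2.connectedComponentsWithStats(mm);b=1+np.argmax(st[1:,4]);print(n,st[b])
    cs=max(cv2.findContours((l==b).astype(np.uint8),cv2.RETR_EXTERNAL,cv2.CHAIN_APPROX_NONE)[0],key=len)
    C0=cv2.convexHull(cs)[:,0]; pts=cs[:,0]
    rowmax=st[b][1]+st[b][3]
    def res(p):
        h=hull(n,*p)
        return np.array([np.clip(cv2.pointPolygonTest(h,(float(q[0]),float(q[1])),True)-.3,-4,4) for q in pts if (n=="top" or q[1]<300)])
    r=least_squares(res,[0,0,0,0],diff_step=1e-3,x_scale=[1,1,.02,.02],loss="soft_l1");
    if n=="top": 
        f=lambda p:res([p[0],p[1],p[2],0]);r=least_squares(f,[0,0,0],diff_step=1e-3,x_scale=[1,1,.02],loss="soft_l1")
    print(n,"dx dy yaw roll",r.x.round(3),np.abs(r.fun).mean())
E
python3 chk.py
```

```text
scene [ 337  242   54   77 3037]
scene dx dy yaw roll [ 0.     3.62   0.18  -0.047] 0.9858730353052091
top [226 142  33  17 358]
top dx dy yaw roll [ 0.  0. -0.] 1.629689563164372
```

```bash
sed -i 's/^    r=least_squares(res.*$/    from scipy.optimize import minimize/; /if n=="top": *$/d; /f=lambda p/d' chk.py; sed -i 's/^    print(n,"dx.*$//' chk.py; cat >> chk.py <<'E'
    def cost(p):
        q=[p[0],p[1],p[2]/100,p[3]/100]
        if n=="top": q[3]=0
        return np.abs(res(q)).mean()
    r=minimize(cost,[0,0,0,0],method="Nelder-Mead",options=dict(initial_simplex=[[0,0,0,0],[4,0,0,0],[0,4,0,0],[0,0,4,0],[0,0,0,4]],maxiter=500))
    print(n,"dx dy mm, yaw roll (1/100 rad)",r.x.round(2),r.fun, "at0",cost([0,0,0,0]))
    o=cv2.resize(im[y0-10:y1+10,x0-10:x1+10],None,fx=6,fy=6,interpolation=cv2.INTER_CUBIC)
    for h,col in ((hull(n,0,0,0,0),(0,255,0)),):
        cv2.polylines(o,[np.round((h[:,0]+.5-[x0-10,y0-10])*6).astype(int)],True,col,1)
    lip=proj(n,world(P0,np.array([[48,-50,29],[48,50,29],[41,50,29],[41,-50,29]])/1000))
    cv2.polylines(o,[np.round((lip+.5-[x0-10,y0-10])*6).astype(int)],True,(255,255,0),1)
    cv2.imwrite(f"pics/chk_{n}.png",o[:600,:800])
E
python3 chk.py
```

```text
scene [ 337  242   54   77 3037]
scene dx dy mm, yaw roll (1/100 rad) [ 3.4   1.27 16.32 -5.12] 0.7294439488372442 at0 1.7323121173786855
top [226 142  33  17 358]
top dx dy mm, yaw roll (1/100 rad) [ 2.44  4.    1.12 -5.67] 1.383906609317084 at0 1.6296895635665598
```

```bash
python3 -c "
import cv2,numpy as np
a=cv2.imread('pics/chk_scene.png');b=cv2.imread('pics/chk_top.png');o=np.zeros((max(a.shape[0],b.shape[0]),a.shape[1]+b.shape[1],3),np.uint8);o[:a.shape[0],:a.shape[1]]=a;o[:b.shape[0],a.shape[1]:]=b;s=800/o.shape[1];cv2.imwrite('pics/chk.png',cv2.resize(o,None,fx=s,fy=s))"
```

```text
(no output)
```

View pics/chk.png

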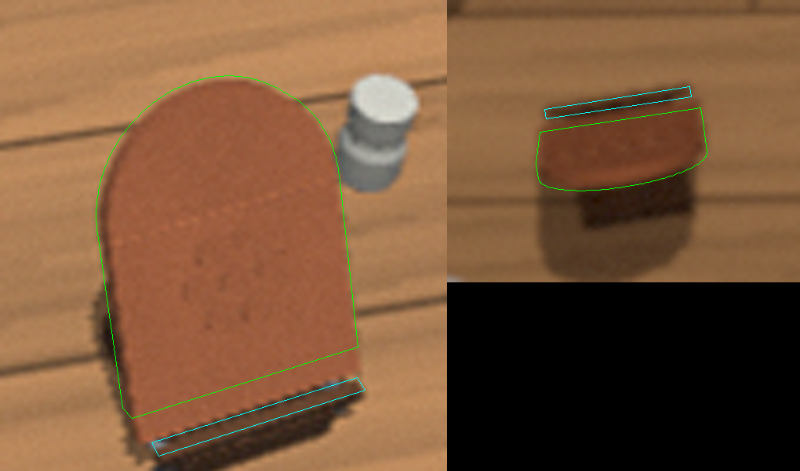

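```bash
python3 - <<'E'
import cv2,numpy as np
from bench import arm
a=cv2.imread("pics/scene0.png").astype(int);b=cv2.imread("pics/scene_p.png").astype(int)
for n,(x0,y0,x1,y1) in dict(jar=(386,240,406,256),vase=(268,256,288,276),tile=(412,208,472,268)).items():
    print(n,np.abs(a-b)[y0:y1,x0:x1].mean().round(2))
arm.hand_in(); print(arm.state()["clock"])
E
```

```text
jar 6.78
vase 6.16
tile 5.18
the job is handed in; nothing more can be done
the job is handed in; nothing more can be done
```

The job is handed in. The stand's back is open and the round-topped clay tile is leaning on it, released, with its foot behind the lip. My last reading before handing in was 17.4 s of the 67 s allowed; no verdict came back.

**What I did**
- **Stand:** I gripped the tab by its sides, lifted it along its arc and let go near the top. Later pictures show the back standing open.
- **Taking the tile:** The move interface only turns the tool about its own axis, so I could not tilt it along the tile as suggested. Instead I pushed the tile upright in its rest with the rear finger, pinched its top flush (the opening read 10.0 mm) and lifted it out.
- **Placing:** I lowered the tile upright behind the lip and felt for both the lip and the base. With the fingers loosely round the tile, I then eased it back until it rested on the stand, and withdrew.

**Last checks**
- **Final pictures:** The tile stands round end up behind the lip, with the gripper well clear. The drawn model matches it to about 1–2 mm in both cameras.
- **Outline fit:** The automatic outline fit disagreed. It gave 1.3 mm (scene) and 4 mm (top) off centre, and in the scene view a turn of about 9°. I set it aside because it leaves out the tile's dark side edge and matched poorly, and no turn shows in the pictures. That makes the centring and squareness less certain than the rest.
- **Jar, vase and square tile:** They show at the same pixels as at the start. A picture comparison gave differences of 5 to 7 grey levels for all three, which I took as noise and light. I had no unmoved patch to compare against.
- **Forces:** The highest wrist force I read was about 9 N, when the foot touched the base.

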